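# Snap the end cap into a pillow block bearing

## Task

The pillow block in the vise still lacks its blue end cap. Set the cap squarely in the mouth of the bearing recess, rim down, and let go of it (do not push it in with the gripper); then take the cap driver upright and press straight down on the cap with it until the cap has snapped past the spring ring and sits fully home on the bearing, and keep leaning on it there with about 20 N for a good second so that it beds in, never with more than 30 N. Finally stand the driver upright on the bench again, clear of the vise, and leave everything else where it is.

Things in the scene. Friction and masses are not known exactly. Their poses are not given: they have to be found in the camera images.
- vise: small dark cast-iron vise, bolted down; origin on the bench, its z is the axis of the upright stainless stub (diameter 25 mm) it grips, and of the block and recess above. Base 135 x 125, jaw tops 90 high; the screw handle (41 high, bar 110 long) reaches 135 to its -x side. On the stub, above the jaws, a grey pillow block is fixed; its flat upper face, 130 to 137 above the bench, is the highest part. Nothing here moves
- stub (a point): on the axis of the stub and the recess, 90 mm above the bench, level with the jaw tops. The pillow block (40 thick; round housing of diameter 84; foot 164 x 16, its outer side 54 from the axis) was clamped 0 to 7 above the jaws, turned up to 0.4 rad from the vise. In its upper face is the recess for the cap: bore 57, open upwards, 20 deep; its flat floor is the bearing
- snap0 (a joint): one of the four arcs of the flat spring-steel snap ring in the recess, its top 6 mm below the block's face, 49 free between the arcs; value: how far it is pushed outwards (m), 0 closed, about 0.0025 while the cap's rim passes. A cap let go in the mouth rests on the arcs, underside 9.5 to 11 below the face; they close over its rim only in its last millimetre
- snap1 (a joint): second arc of the snap ring, as snap0. Pressing the resting cap on takes a force that rises to 12 to 15 N after some 4 mm of travel, falls to 2 or 3 N while the rim slides through the spread arcs, and comes up hard on the bearing after 9 to 10.5, where the arcs close. Stopped earlier it stays part-way
- snap2 (a joint): third arc of the snap ring, as snap0
- snap3 (a joint): fourth arc of the snap ring, as snap0
- end_cap: blue plastic end cap, loose, about 45 g, rim down on the bench at the start; origin at the centre of its underside, z up its axis. Rim diameter 54 mm, 10.5 tall, the lower 8 tapered down to 44 as a lead-in; above it a plain round crown, diameter 44, 17 tall, flat on top (total height 27.5), to hold it by. Cracks if the driver bears on it with more than 30 N
- cap_driver: cap driver, loose, about 220 g, standing upright at the start: white disc of diameter 50 mm, 16 thick, flat underneath (the pressing face), with a round aluminium handle of diameter 24 rising to a total height of 96. Origin at the centre of the pressing face, z up the handle
- nipple_housing: brass grease nipple housing, hexagon foot 32 across corners, 46 tall, standing; loose bystander; origin at its underside
- timer_knob: matte black timer knob, diameter 48, 22 tall, pointer mark on top; loose bystander; origin at its underside
- glass_float: green glass float bulb, diameter 70, 82 tall, standing on its brass collar (diameter 34, 12 tall); fragile; loose bystander; origin at its underside
- spanner: steel spanner 170 long, lying flat along its x; loose bystander; origin at its underside
- grease_jar: white grease jar with red lid, diameter 68, 75 tall; loose bystander; origin at its underside
- spare_bearing: steel spare bearing ring, outer diameter 62, bore 30, 19 tall, lying flat; loose bystander; origin at its underside
- screwdriver: screwdriver 190 long, lying along its x; loose bystander; origin at its underside

How it is judged:
On the way, in this order (a step that is already met when the one before it is completed fails the run):
1. the cap rests rim down on the snap ring in the mouth of the recess, let go (horizontal distance between end_cap and vise below 0.004 m and height (world z) of end_cap between 0.1182 and 0.132 m and angle between end_cap's own z axis and vertical below 0.25 rad and linear speed of end_cap below 0.02 m/s and contact force between the fingers and end_cap below 0.1 N), for 0.2 s.
2. the driver, bearing on the cap, presses it through the snap ring (horizontal distance between end_cap and vise below 0.004 m and contact force between cap_driver and end_cap above 3 N and value of joint any of snap0, snap1, snap2, snap3 above 0.0012 m).
3. the driver keeps bearing on the cap, now home, with 14 to 26 N (horizontal distance between end_cap and vise below 0.004 m and height (world z) of end_cap between 0.106 and 0.1182 m and angle between end_cap's own z axis and vertical below 0.06 rad and value of joint each of snap0, snap1, snap2, snap3 below 0.0008 m and contact force between cap_driver and end_cap between 14 and 26 N), for 0.6 s.
At the end, for the whole second after the job is handed in: cap home and at rest: on the axis within 4 mm, upright within 0.06 rad, underside below 0.1182 m, all four arcs closed over its rim (under 0.8 mm); driver released, upright (0.1 rad) and at rest on the bench, over 0.10 m from the axis, clear of the vise; bystanders within 30 mm of their starts (horizontal distance between end_cap and vise below 0.004 m and height (world z) of end_cap between 0.106 and 0.1182 m and angle between end_cap's own z axis and vertical below 0.06 rad and value of joint each of snap0, snap1, snap2, snap3 below 0.0008 m and linear speed of each of end_cap, cap_driver below 0.02 m/s and height (world z) of cap_driver between -0.01 and 0.01 m and angle between cap_driver's own z axis and vertical below 0.1 rad and horizontal distance between cap_driver and vise above 0.1 m and contact force between cap_driver and vise below 0.1 N); the robot touches nothing.
It fails at once if the driver bears on the cap with more than 30 N (contact force between cap_driver and end_cap above 30 N).
It fails at once if the driver bears on the cap while it is not upright (contact force between cap_driver and end_cap above 2 N and angle between cap_driver's own z axis and vertical above 0.25 rad).
It fails at once if the gripper itself pushes the cap into the snap ring (contact force between any of the fingers, the arm and end_cap above 0.5 N and value of joint any of snap0, snap1, snap2, snap3 above 0.002 m).
It fails at once if a bystander is moved more than 30 mm (distance of any of nipple_housing, timer_knob, glass_float, spanner, grease_jar, spare_bearing, screwdriver from where it was at the start of the episode above 0.03 m).
It fails at once if the glass float is tipped over (angle between glass_float's own z axis and vertical above 0.3 rad).
It also fails if it takes over 72 s, if anything falls off the work surface, if the arm or the gripper's body presses on something with over 40 N, if the wrist force passes 120 N, or if a joint passes its speed limit or range.

## Robot

A 7-joint arm with a two-finger parallel gripper is mounted at the origin on the work surface. World frame = base frame: x ahead of the robot, y to its left, z up, the work surface at z = 0. Lengths are in m, angles in rad, forces in N, time in s.
With the tool pointing down it reaches from about 0.4 to 0.85 m from the base axis. Payload 4.5 kg.
Tool frame: the origin (TCP) lies on the centre line of the jaws, within the pads' length; the fingertips stand 25 mm ahead of it and the grasp point (between the pads) lies 6 mm ahead of it; x points along the fingers, y is the direction in which the jaws open and shut, and the axes are right-handed (so a half turn about x gives the same grasp; the last joint's range is limited). The gripper opens to 85 mm and grips with 20 to 120 N. Pads are 22 mm wide; open, the fingers measure 114 mm over their backs; the gripper's body (76 mm by 85 mm) begins 54 mm behind the grasp point. The pads swing forward as they close: fully open they stand 13 mm farther back than shut.
Start: joints at [1.219, 0.689, -0.195, 1.565, 0.157, 0.902, -0.215], TCP at [0.235, -0.579, 0.256] pointing down, gripper open.
Joint ranges: [-3.01, 3.01], [-0.46, 2.08], [-1.47, 1.51], [0.13, 2.56], [-1, 4.14], [0.04, 2.09], [-2.66, 2.66]. Speed limits (rad/s): [2.57, 2.57, 3.14, 3.14, 3.14, 3.14, 3.14].

## Interface

Orientations are given as a unit quaternion [w, x, y, z].
In Python, from bench import bot gives the robot as it stands. The module is installed in compiled form; this text tells all that it offers.
- The arm moves only by the shell command python3 -m pendant 'ROWS'. ROWS is JSON, a list of rows, each a list of 3 entries, a list of its own where there are three numbers: the shift along the world's x, y, z in m, then the turn, a rotation vector about the world's x, y, z in degrees, then the opening, from 0 (shut) to 1 (fully open). In form: [[[dx, dy, dz], [rx, ry, rz], fingers], ...]. A call has 1 to 5 rows; each row shifts and turns the pose as measured when the row begins; what a row does not reach is not made up. A row lasts 1/10 s, in which the tool goes at most 50 mm and 8.59 degrees, less where a joint would pass 70% of its speed; a pose out of reach is approached as far as the arm can. A call is refused whole if a number of a shift passes 0.05 or a number of a turn 8.59, either way. A call with a gripper value outside its range is refused whole. The fingers move at their own pace and stop on an object; the grip force is fixed at half the most. Time passes only in rows, so rows that do not move let the fingers close. It gives the time, the measured TCP pose, the force and the opening at its end, in the units of the state.
- bot.sense(): the state, without advancing time (a new reading comes with each control period).
- bot.read_camera(name): name is "side" or "top" or "wrist"; returns the picture (480x640x3 uint8, red, green, blue); there is no depth.
- bot.get_calibration(name): a dict with "intrinsics" (3x3 intrinsics, pixels), "position" and "orientation" of the camera in the world. Camera axes: x right, y down, z forward; pixel columns grow to the right and rows downward; lengths in m; the calibration is good to about 2 mm. A picture is of the moment at which its call begins: read the wrist's pose just before it. get_calibration takes no time and is no camera call; for the wrist camera it gives the pose at the moment of the call.
- bot.finish_job(): hands the job in, once; it reports no verdict.
The state is a dict: "clock": time; "joint_pos": joint angles; "qd": joint speeds; "tau": joint torques, N m; "tool_pos": TCP position; "ee_rot": TCP orientation; "contact_force": force on the tool from outside, world axes, zero at the start; "ft_torque": the same for the moment, N m; "gripper_width": opening from 0.0 (shut) to 1.0 (fully open).
Only numpy, scipy, OpenCV 4.12 (cv2) and the standard library are available. Lean on these libraries where they do the work, as an engineer would, in place of code of your own. Each camera call takes 0.05 s, during which the arm holds its last target.

## Working session

There is one attempt and no reset: what is moved stays moved. The work goes in short steps, Python scripts to look and compute and a shell command to move; the robot and the scene stay as the last step left them, time stands still between calls to the robot, and variables do not carry over. Pictures are saved under pics/ and viewed, and the job is handed in when it is done.

```bash
mkdir -p pics
python3 - <<'E'
from bench import bot
import cv2,numpy as np
print(bot.sense())
for n in ["side","top","wrist"]:
    c=bot.get_calibration(n);print(n,c)
    cv2.imwrite(f"pics/{n}0.png",bot.read_camera(n)[:,:,::-1])
E
```

```text
{'clock': 0.0, 'joint_pos': array([ 1.21880343,  0.68999364, -0.19451666,  1.56636967,  0.15729812,
        0.90247766, -0.2150955 ]), 'qd': array([-0.00073456,  0.00140242,  0.0013928 , -0.00182577,  0.00039203,
        0.00020014,  0.00073831]), 'tau': array([-2.45650281e-04, -5.39604163e+01, -1.26651283e+00, -1.58545196e+01,
        9.13901516e-03,  9.50848509e-03,  9.32499091e-06]), 'tool_pos': array([ 0.23491221, -0.57851412,  0.25547121]), 'ee_rot': array([-0.13495237, -0.69381527, -0.13622019,  0.69415581]), 'contact_force': array([-0.42027665,  0.20140272,  0.51855613]), 'ft_torque': array([-0.00299173, -0.00912689, -0.0153039 ]), 'gripper_width': 0.9966529699435657}
side {'intrinsics': array([[510.50896991,   0.        , 322.28173132],
       [  0.        , 510.50896991, 241.09904709],
       [  0.        ,   0.        ,   1.        ]]), 'position': array([0.39952738, 0.95646234, 0.84459779]), 'orientation': array([ 0.05047831, -0.08130676,  0.89163946, -0.44251579])}
top {'intrinsics': array([[484.7529421 ,   0.        , 323.27197313],
       [  0.        , 484.7529421 , 235.21064878],
       [  0.        ,   0.        ,   1.        ]]), 'position': array([ 0.37758944, -0.01101756,  1.31256754]), 'orientation': array([ 0.07213209, -0.69973147,  0.70859283, -0.05539887])}
wrist {'intrinsics': array([[346.82330189,   0.        , 322.80022671],
       [  0.        , 346.82330189, 233.28297264],
       [  0.        ,   0.        ,   1.        ]]), 'position': array([ 0.29721119, -0.55371069,  0.37252362]), 'orientation': array([ 0.10935791,  0.82214694, -0.55367427, -0.07456577])}
```

View pics/top0.png

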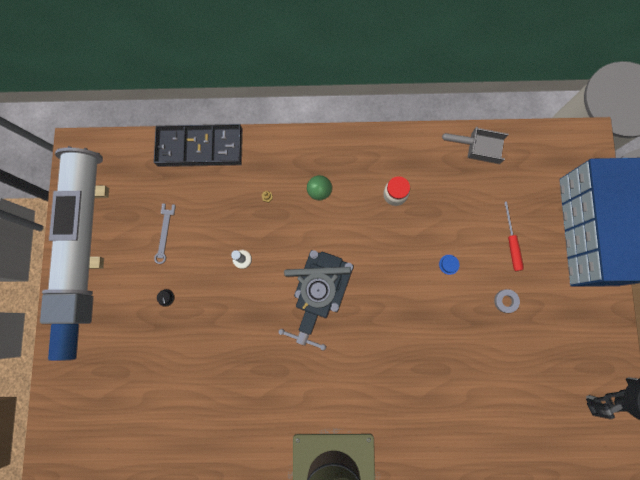

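View pics/side0.png

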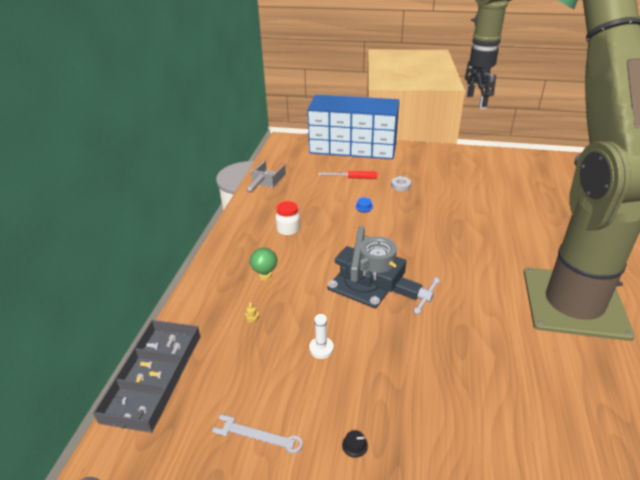

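View pics/wrist0.png

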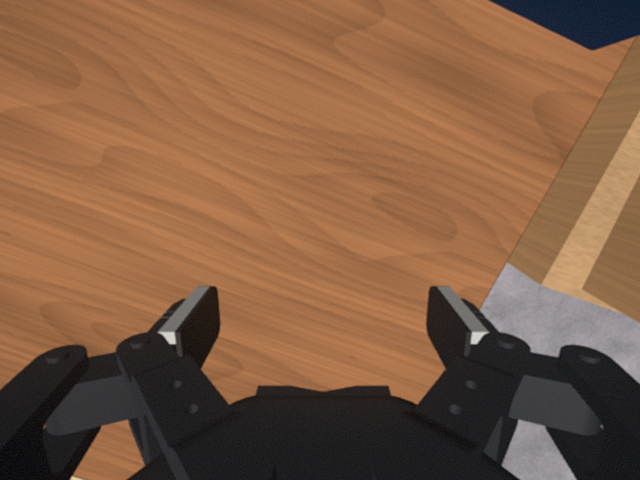

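```bash
cat > h.py <<'E'
from bench import bot
import cv2,numpy as np
from scipy.spatial.transform import Rotation as R
def cal(n):
    c=bot.get_calibration(n);q=c["orientation"];return c["intrinsics"],np.array(c["position"]),R.from_quat([q[1],q[2],q[3],q[0]]).as_matrix()
def ray(c,u,v,z):
    K,p,r=c;d=r@np.linalg.solve(K,[u,v,1.]);return p+d*(z-p[2])/d[2]
def proj(c,P):
    K,p,r=c;x=K@(r.T@(np.array(P)-p));return x[:2]/x[2]
def blobs(im,lo,hi,amin=30):
    hsv=cv2.cvtColor(im,cv2.COLOR_RGB2HSV);m=cv2.inRange(hsv,lo,hi)
    cs,_=cv2.findContours(m,cv2.RETR_EXTERNAL,cv2.CHAIN_APPROX_NONE)
    return m,sorted([c for c in cs if cv2.contourArea(c)>amin],key=cv2.contourArea,reverse=True)
def tri(c1,uv1,c2,uv2):
    A=[];b=[]
    for c,uv in((c1,uv1),(c2,uv2)):
        K,p,r=c;d=r@np.linalg.solve(K,[*uv,1.]);d/=np.linalg.norm(d);M=np.eye(3)-np.outer(d,d);A.append(M);b.append(M@p)
    return np.linalg.lstsq(np.vstack(A),np.hstack(b),rcond=None)[0]
E
python3 - <<'E'
from h import *
s=bot.sense();q=s["ee_rot"];print(R.from_quat([q[1],q[2],q[3],q[0]]).as_matrix().round(3))
for n in("top","side"):
    im=cv2.imread(f"pics/{n}0.png")[:,:,::-1].copy();c=cal(n)
    for nm,lo,hi in(("blue",(105,150,80),(130,255,255)),("white",(0,0,200),(179,60,255))):
        for b in blobs(im,lo,hi)[1][:6]:
            m=cv2.moments(b);u,v=m["m10"]/m["m00"],m["m01"]/m["m00"]
            print(n,nm,m["m00"],round(u,1),round(v,1),cv2.boundingRect(b),ray(c,u,v,0.0275 if nm=="blue" else 0.016).round(4))
im=cv2.imread("pics/top0.png");a=cv2.resize(im[235:355,260:420],None,fx=5,fy=5,interpolation=cv2.INTER_CUBIC);cv2.imwrite("pics/tz.png",a)
im=cv2.imread("pics/side0.png");a=cv2.resize(im[220:380,290:450],None,fx=3.7,fy=3.7,interpolation=cv2.INTER_CUBIC);cv2.imwrite("pics/sz.png",a)
E
```

```text
[[-0.001  0.376 -0.926]
 [ 0.001 -0.926 -0.376]
 [-1.    -0.001  0.   ]]
top blue 5174.5 617.5 216.0 (589, 158, 51, 123) [ 0.653  -0.7692  0.0275]
top blue 451.0 56.7 341.5 (49, 324, 20, 36) [0.3392 0.7215 0.0275]
top blue 257.5 448.7 264.1 (440, 255, 19, 19) [ 0.5297 -0.3134  0.0275]
top white 675.0 58.4 264.6 (49, 241, 20, 48) [0.5439 0.7419 0.016 ]
top white 515.5 66.8 171.5 (58, 153, 19, 38) [0.8083 0.7414 0.016 ]
top white 91.0 243.0 260.2 (233, 250, 17, 18) [0.5491 0.2364 0.016 ]
top white 41.5 235.4 254.5 (232, 251, 8, 8) [0.5649 0.2576 0.016 ]
side blue 1140.0 354.5 104.9 (309, 96, 89, 19) [ 0.6643 -1.0291  0.0275]
side blue 139.5 363.8 204.5 (356, 198, 16, 14) [ 0.5328 -0.2954  0.0275]
side white 766.0 259.8 434.7 (212, 415, 90, 38) [0.6234 0.4685 0.016 ]
side white 481.0 520.5 145.2 (457, 139, 127, 13) [ 0.0391 -0.7826  0.016 ]
side white 438.0 320.3 344.2 (309, 326, 24, 33) [0.5574 0.2408 0.016 ]
side white 341.5 306.0 131.2 (269, 126, 59, 13) [ 0.8126 -0.7796  0.016 ]
side white 320.0 286.3 224.1 (276, 214, 23, 21) [ 0.7371 -0.1771  0.016 ]
side white 230.5 384.2 121.9 (374, 115, 21, 15) [ 0.5307 -0.9071  0.016 ]
```

View pics/tz.png

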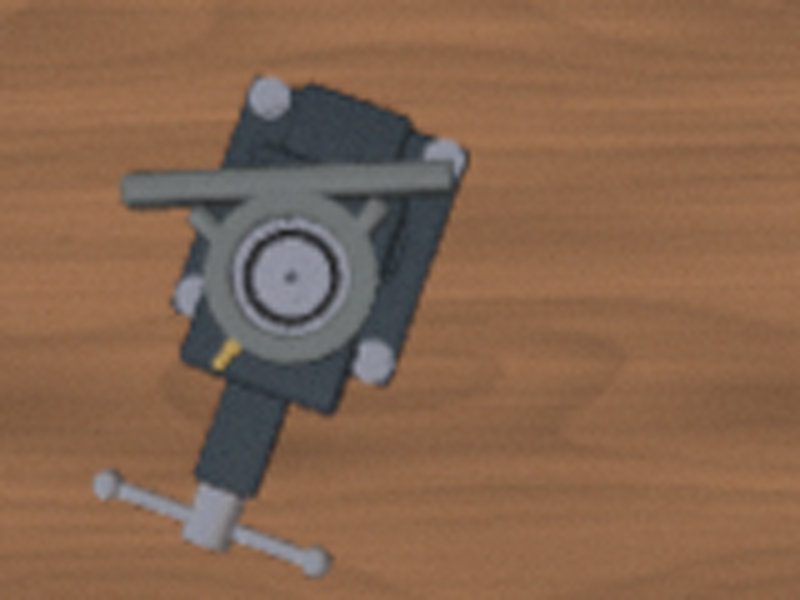

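View pics/sz.png

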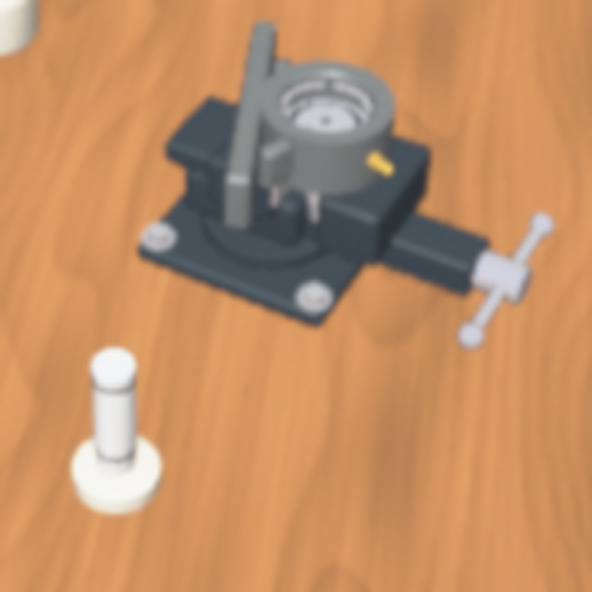

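```bash
python3 - <<'E'
from h import *
c=cal("wrist");t=bot.sense()["tool_pos"]
print(c[2][:,2], ray(c,322,233,0)-t, proj(c,[t[0],t[1],0.0]),[ (ray(c,u,v,0.03)-t).round(3) for u,v in((0,0),(639,0),(0,280),(639,280))])
for z in(.1,.113,.133): print(z,ray(cal("top"),318,290.4,z))
print(ray(cal("top"),240,256,.05))
E
python3 -m pendant '[[[0.05,0.045,0],[0,0,0],1],[[0.05,0.045,0],[0,0,0],1],[[0.05,0.045,0],[0,0,0],1],[[0.045,0.045,0],[0,0,0],1],[[0.02,0.03,0],[0,0,0],1]]'
```

```text
[-0.24358962 -0.09747482 -0.96496775] [-0.03185724 -0.01180682 -0.25567122] [322.92742852 202.86062705] [array([ 0.065,  0.328, -0.226]), array([ 0.272, -0.185, -0.226]), array([-0.201,  0.289, -0.226]), array([ 0.054, -0.34 , -0.226])]
0.1 [0.4595968  0.03123445 0.1       ]
0.113 [0.4587176  0.03078147 0.113     ]
0.133 [0.45736497 0.03008456 0.133     ]
[0.55585523 0.23817124 0.05      ]
clock: 0.65
tool_pos: [0.4055, -0.4076, 0.2543]
ee_rot: [-0.13, -0.693, -0.129, 0.697]
contact_force: [0.7, 0.1, 0.6]
gripper_width: 1.0
```

```bash
python3 -m pendant '[[[0.05,0.045,-0.02],[0,0,0],1],[[0.045,0.04,-0.02],[0,0,0],1],[[0.02,0.015,0],[0,0,0],1],[[0,0,0],[0,0,0],1]]'
python3 - <<'E'
from h import *
c=cal("wrist");im=bot.read_camera("wrist");s=bot.sense();print(s["tool_pos"],s["clock"]);np.savez("w1.npz",im=im,K=c[0],p=c[1],r=c[2])
cv2.imwrite("pics/w1.png",im[:,:,::-1])
for b in blobs(im,(100,120,50),(130,255,255))[1][:3]:
    print(cv2.contourArea(b),cv2.boundingRect(b),cv2.minEnclosingCircle(b))
E
```

```text
clock: 1.05
tool_pos: [0.5009, -0.3209, 0.2236]
ee_rot: [-0.132, -0.694, -0.134, 0.695]
contact_force: [0.2, -0.2, 0.2]
gripper_width: 1.004
[ 0.49888558 -0.322131    0.22332126] 1.1
2398.5 (305, 149, 56, 56) ((332.0391845703125, 176.5184326171875), 28.182567596435547)
327.5 (582, 249, 58, 106) ((622.0, 301.5), 55.18388366699219)
135.5 (615, 340, 25, 44) ((636.625, 361.5), 21.630878448486328)
```

View pics/w1.png

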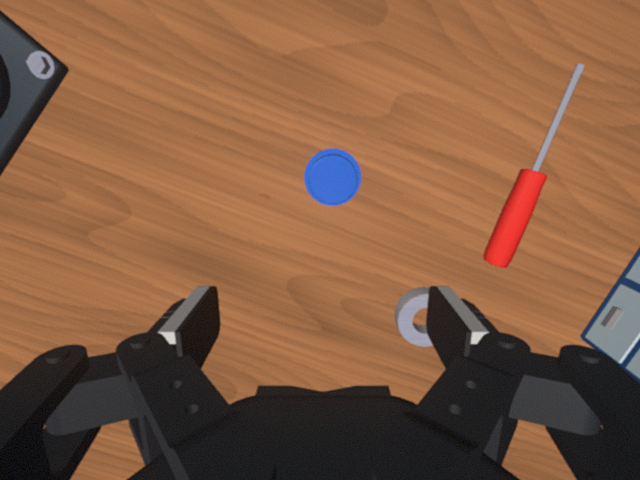

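Run:
```python
from h import *
d=np.load("w1.npz");c=(d["K"],d["p"],d["r"])
for z in(.0095,.0275):print(ray(c,332,176.5,z))
print("bearing",ray(c,419,318,.019), bot.sense()["tool_pos"])
im=d["im"]
b=blobs(im,(100,120,50),(130,255,255))[1][0]
pts=np.array([ray(c,*q,.0095)[:2] for q in b[:,0].astype(float)]);print(cv2.minEnclosingCircle(pts.astype(np.float32)))
```

```text
[ 0.53403208 -0.31662497  0.0095    ]
[ 0.53563635 -0.31553073  0.0275    ]
bearing [ 0.43410039 -0.45354436  0.019     ] [ 0.49888558 -0.322131    0.22332126]
((0.5335461497306824, -0.3170231580734253), 0.026584120467305183)
```

```bash
python3 -m pendant '[[[0.035,0.005,-0.04],[0,0,0],1],[[0.005,0,-0.04],[0,0,0],1],[[0,0,0],[0,0,0],1]]'
python3 - <<'E'
from h import *
c=cal("wrist");im=bot.read_camera("wrist");s=bot.sense();print(s["tool_pos"],s["ee_rot"],s["clock"]);np.savez("w2.npz",im=im,K=c[0],p=c[1],r=c[2])
cv2.imwrite("pics/w2.png",im[:,:,::-1])
b=blobs(im,(100,120,50),(130,255,255))[1][0]
pts=np.array([ray(c,*q,.0095)[:2] for q in b[:,0].astype(float)]);print(cv2.minEnclosingCircle(pts.astype(np.float32)),cv2.boundingRect(b))
E
```

```text
clock: 1.4
tool_pos: [0.5325, -0.3236, 0.1469]
ee_rot: [-0.131, -0.693, -0.129, 0.697]
contact_force: [-0.9, -1.2, -0.1]
gripper_width: 0.999
[ 0.53429207 -0.32429703  0.14971183] [-0.13206356 -0.69425468 -0.12829505  0.69578016] 1.45
((0.5330824851989746, -0.316875696182251), 0.027088651433587074) (280, 190, 70, 70)
```

View pics/w2.png

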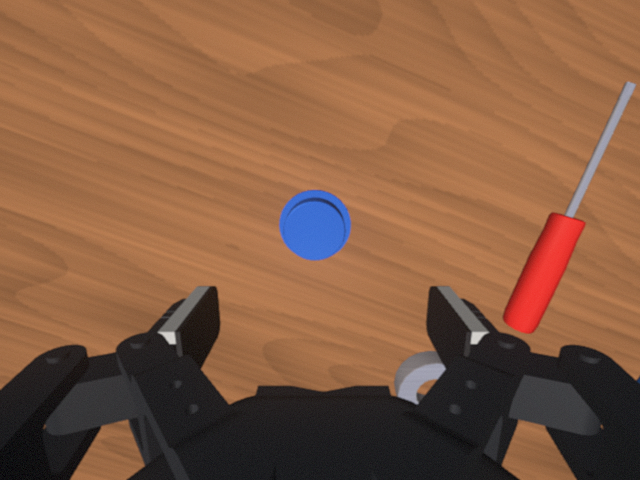

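```bash
cat > st.py <<'E'
from h import *
def st():
    s=bot.sense();q=s["ee_rot"];M=R.from_quat([q[1],q[2],q[3],q[0]]).as_matrix()
    x=M[:,0];w=np.cross(x,[0,0,-1]);print("t",round(s["clock"],2),"p",s["tool_pos"].round(4),"fixrot deg",np.degrees(w).round(2),"yaw z",np.degrees(np.arctan2(M[1,2],M[0,2])).round(2),"F",s["contact_force"].round(2),"T",s["ft_torque"].round(2),"g",round(s["gripper_width"],3))
if __name__=="__main__":st()
E
python3 st.py
```

```text
t 1.45 p [ 0.5343 -0.3243  0.1497] fixrot deg [ 0.32 -0.07  0.  ] yaw z -158.78 F [-0.25  0.38  1.46] T [-0.   -0.08  0.03] g 0.999
```

Fine. Descend to z≈0.039 with dy +0.0075.

```bash
python3 -m pendant '[[[-0.0005,0.007,-0.04],[0,0,0.8],1],[[0,0,-0.03],[0,0,0],1],[[0,0,0],[0,0,0],1]]';python3 st.py
```

```text
clock: 1.75
tool_pos: [0.5337, -0.3241, 0.0854]
ee_rot: [0.138, 0.696, 0.128, -0.693]
contact_force: [-1.1, -0.1, 0.0]
gripper_width: 1.0
t 1.75 p [ 0.5337 -0.3241  0.0854] fixrot deg [0.77 0.37 0.  ] yaw z -158.36 F [-1.13 -0.13  0.04] T [ 0.04  0.05 -0.01] g 1.0
```

```bash
python3 -m pendant '[[[0,0.008,-0.02],[0.7,0.3,0],1],[[0,0,0],[0,0,0],1]]';python3 st.py
```

```text
clock: 1.95
tool_pos: [0.5339, -0.3197, 0.0703]
ee_rot: [0.133, 0.696, 0.129, -0.693]
contact_force: [-0.3, -0.2, 0.4]
gripper_width: 0.998
t 1.95 p [ 0.5339 -0.3197  0.0703] fixrot deg [0.29 0.28 0.  ] yaw z -158.58 F [-0.32 -0.24  0.41] T [-0.    0.02  0.  ] g 0.998
```

```bash
python3 -m pendant '[[[0,0.004,-0.018],[0.3,0.3,0],1],[[0,0.002,-0.012],[0,0,0],1],[[0,0,-0.005],[0,0,0],1]]';python3 st.py
```

```text
clock: 2.25
tool_pos: [0.5367, -0.3182, 0.0407]
ee_rot: [0.133, 0.698, 0.127, -0.692]
contact_force: [-0.0, 0.5, -0.9]
gripper_width: 1.0
t 2.25 p [ 0.5367 -0.3182  0.0407] fixrot deg [0.38 0.51 0.  ] yaw z -158.77 F [-0.    0.51 -0.89] T [-0.01  0.01 -0.  ] g 1.0
```

```bash
python3 -m pendant '[[[-0.003,0.001,-0.002],[0.4,0.4,0],1],[[-0.001,0,0],[0,0,0],1]]';python3 st.py
python3 - <<'E'
from h import *
im=bot.read_camera("wrist");cv2.imwrite("pics/w3.png",im[:,:,::-1]);import st;st.st()
E
```

```text
clock: 2.45
tool_pos: [0.5324, -0.3173, 0.0386]
ee_rot: [0.13, 0.695, 0.13, -0.695]
contact_force: [0.8, 0.2, 0.8]
gripper_width: 0.996
t 2.45 p [ 0.5324 -0.3173  0.0386] fixrot deg [-0.03  0.06  0.  ] yaw z -158.77 F [0.75 0.17 0.84] T [-0.04 -0.01 -0.04] g 0.996
t 2.5 p [ 0.5324 -0.3174  0.0387] fixrot deg [-0.01  0.08  0.  ] yaw z -158.78 F [0.18 0.11 0.54] T [ 0.05  0.02 -0.02] g 1.0
```

View pics/w3.png

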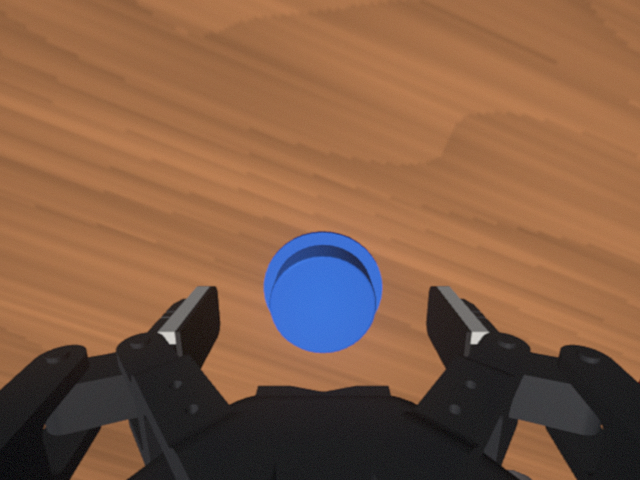

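```bash
python3 -m pendant '[[[0.001,0,-0.002],[0,0,0],0.3],[[0,0,0],[0,0,0],0.3],[[0,0,0],[0,0,0],0.3],[[0,0,0],[0,0,0],0.3],[[0,0,0],[0,0,0],0.3]]';python3 st.py
python3 - <<'E'
from h import *
im=bot.read_camera("wrist");cv2.imwrite("pics/w4.png",im[:,:,::-1]);import st;st.st()
E
```

```text
clock: 3.0
tool_pos: [0.5343, -0.3179, 0.038]
ee_rot: [0.131, 0.696, 0.13, -0.694]
contact_force: [0.5, -0.2, -0.5]
gripper_width: 0.485
t 3.0 p [ 0.5343 -0.3179  0.038 ] fixrot deg [0.05 0.19 0.  ] yaw z -158.78 F [ 0.55 -0.25 -0.49] T [-0.04 -0.02 -0.01] g 0.485
t 3.05 p [ 0.5343 -0.3179  0.0379] fixrot deg [0.05 0.19 0.  ] yaw z -158.78 F [-0.67 -0.35 -0.24] T [-0.04  0.04 -0.06] g 0.487
```

View pics/w4.png

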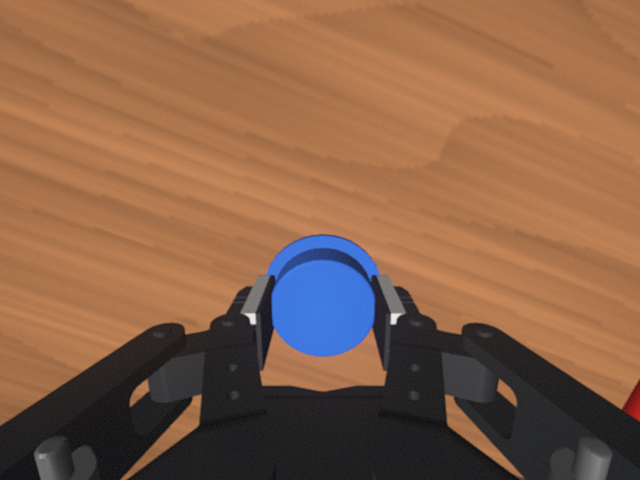

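```bash
python3 - <<'E'
from h import *
c=cal("wrist");im=bot.read_camera("wrist");import st;st.st();np.savez("w4.npz",im=im,K=c[0],p=c[1],r=c[2])
E
python3 -m pendant '[[[0,0,0.03],[0,0,0],0],[[0,0,0.05],[0,0,0],0],[[0,0,0.05],[0,0,0],0],[[0,0.03,0.05],[0,0,0],0],[[-0.01,0.05,0.05],[0,0,0],0]]'
python3 -m pendant '[[[-0.02,0.05,0.04],[0,0,0],0],[[-0.02,0.05,0.03],[0,0,0],0],[[-0.02,0.05,0],[0,0,0],0],[[-0.02,0.05,0],[0,0,0],0],[[-0.02,0.04,0],[0,0,0],0]]';python3 st.py
```

```text
t 3.1 p [ 0.5343 -0.3179  0.0379] fixrot deg [0.05 0.19 0.  ] yaw z -158.78 F [-0.29  0.26  0.57] T [-0.04  0.03  0.01] g 0.491
clock: 3.6
tool_pos: [0.5219, -0.2579, 0.2448]
ee_rot: [-0.126, -0.693, -0.128, 0.698]
contact_force: [1.4, 0.5, -0.1]
gripper_width: 0.485
clock: 4.1
tool_pos: [0.4347, -0.0431, 0.3053]
ee_rot: [0.127, 0.699, 0.125, -0.693]
contact_force: [0.4, 0.6, -0.4]
gripper_width: 0.486
t 4.1 p [ 0.4347 -0.0431  0.3053] fixrot deg [0.08 0.52 0.  ] yaw z -159.48 F [ 0.38  0.6  -0.43] T [-0.   -0.07 -0.05] g 0.486
```

```bash
python3 -m pendant '[[[-0.007,0.045,0.02],[0,0,0.6],0],[[-0.004,0.02,0.01],[0,0,0],0],[[0,0.005,0],[0,0,0],0],[[0,0,0],[0,0,0],0]]'
python3 - <<'E'
from h import *
c=cal("wrist");im=bot.read_camera("wrist");import st;st.st();np.savez("w5.npz",im=im,K=c[0],p=c[1],r=c[2])
cv2.imwrite("pics/w5.png",im[:,:,::-1])
E
```

```text
clock: 4.5
tool_pos: [0.4186, 0.0327, 0.3352]
ee_rot: [0.134, 0.696, 0.133, -0.692]
contact_force: [0.2, -0.9, -0.3]
gripper_width: 0.484
t 4.55 p [0.4186 0.032  0.335 ] fixrot deg [0.   0.32 0.  ] yaw z -158.27 F [-0.87 -0.4  -1.17] T [-0.    0.06 -0.01] g 0.487
```

View pics/w5.png

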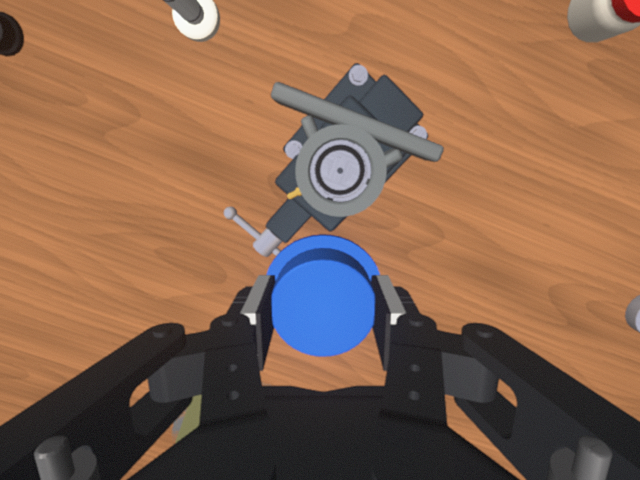

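Run:
```python
from h import *
d=np.load("w5.npz");im=d["im"]
cv2.imwrite("pics/w5z.png",cv2.resize(im[115:225,285:400],None,fx=5,fy=5,interpolation=cv2.INTER_CUBIC)[:,:,::-1])
for p in((341,200),(341,172),(300,170),(341,212),(380,170),(325,185),(355,190)):print(p,im[p[1],p[0]])
```

```text
(341, 200) [174 175 189]
(341, 172) [108 109 120]
(300, 170) [138 142 139]
(341, 212) [138 141 143]
(380, 170) [137 140 139]
(325, 185) [61 59 61]
(355, 190) [167 167 181]
```

View pics/w5z.png

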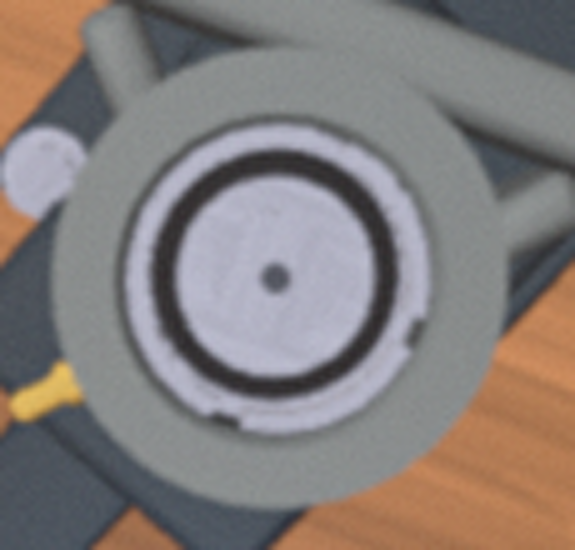

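```bash
cat > bore.py <<'E'
from h import *
def edges(im,c0,rr,sgn):
    g=cv2.GaussianBlur(im,(0,0),1.0).astype(float);L=g.sum(2)/3
    out=[]
    for a in np.arange(0,2*np.pi,np.pi/36):
        r=np.arange(rr[0],rr[1],.25);x=(c0[0]+r*np.cos(a)).astype(np.float32);y=(c0[1]+r*np.sin(a)).astype(np.float32)
        p=cv2.remap(L.astype(np.float32),x[None],y[None],cv2.INTER_LINEAR)[0]
        gr=sgn*np.gradient(p);k=int(np.argmax(gr));out.append((x[k],y[k]))
    return np.array(out)
def circ(c,e,z):
    P=np.array([ray(c,u,v,z)[:2] for u,v in e.astype(float)])
    for _ in range(4):
        A=np.c_[2*P,np.ones(len(P))];s=np.linalg.lstsq(A,(P**2).sum(1),rcond=None)[0];r=np.sqrt(s[2]+s[0]**2+s[1]**2)
        q=abs(np.hypot(*(P-s[:2]).T)-r);P=P[q<max(2*np.median(q),3e-4)]
    return s[:2].round(4),round(r,4),len(P)
E
python3 - <<'E'
from bore import *
d=np.load("w5.npz");c=(d["K"],d["p"],d["r"]);im=d["im"];c0=(340.6,170.5)
print("tool",bot.sense()["tool_pos"].round(4))
for z in(.130,.1335,.137):
    print(z,"house",circ(c,edges(im,c0,(40,50),-1),z),"bore",circ(c,edges(im,c0,(27,35),1),z),"ringdark-out",circ(c,edges(im,c0,(21,27),1),z-.02),"in",circ(c,edges(im,c0,(17,24),-1),z-.02))
# held cap
d=np.load("w4.npz");c=(d["K"],d["p"],d["r"]);im=d["im"]
b=blobs(im,(100,120,50),(130,255,255))[1][0];print(cv2.boundingRect(b))
e=b[:,0];up=e[e[:,1]<270];lo=e[e[:,1]>320]
print("rim",circ(c,up,.0105),circ(c,up,.0095),"crown",circ(c,lo,.0275))
d=np.load("w5.npz");c5=(d["K"],d["p"],d["r"])
b=blobs(d["im"],(100,120,50),(130,255,255))[1][0];e=b[:,0];up=e[e[:,1]<270];lo=e[e[:,1]>320]
dz=.335-.0379
print("rim5",circ(c5,up,.0105+dz),circ(c5,lo,.0275+dz))
E
```

```text
tool [0.4186 0.032  0.335 ]
0.13 house (array([0.4613, 0.0314]), np.float64(0.0419), 36) bore (array([0.4592, 0.0298]), np.float64(0.0276), 29) ringdark-out (array([0.4614, 0.0315]), np.float64(0.0241), 47) in (array([0.4613, 0.0313]), np.float64(0.0194), 58)
0.1335 house (array([0.4615, 0.0317]), np.float64(0.0414), 36) bore (array([0.4594, 0.0301]), np.float64(0.0273), 29) ringdark-out (array([0.4616, 0.0318]), np.float64(0.0238), 51) in (array([0.4615, 0.0316]), np.float64(0.0192), 58)
0.137 house (array([0.4617, 0.032 ]), np.float64(0.0409), 36) bore (array([0.4597, 0.0304]), np.float64(0.027), 29) ringdark-out (array([0.4618, 0.032 ]), np.float64(0.0236), 51) in (array([0.4617, 0.0319]), np.float64(0.019), 58)
(267, 235, 112, 121)
rim (array([ 0.5351, -0.3177]), np.float64(0.0262), 120) (array([ 0.5347, -0.3178]), np.float64(0.0263), 120) crown (array([ 0.535 , -0.3177]), np.float64(0.0213), 103)
rim5 (array([0.4195, 0.0328]), np.float64(0.0262), 120) (array([0.4194, 0.0327]), np.float64(0.0214), 100)
```

```bash
python3 -m pendant '[[[0.03,0,-0.03],[0,0.3,0],0],[[0.015,0,-0.03],[0,0,0],0],[[0.005,0,-0.02],[0,0,0],0],[[0,0,0],[0,0,0],0]]'; python3 st.py
```

```text
clock: 4.95
tool_pos: [0.4719, 0.0238, 0.2508]
ee_rot: [0.131, 0.695, 0.128, -0.695]
contact_force: [0.2, -0.5, -0.6]
gripper_width: 0.495
t 4.95 p [0.4719 0.0238 0.2508] fixrot deg [0.23 0.06 0.  ] yaw z -158.96 F [ 0.21 -0.49 -0.63] T [-0.02  0.01 -0.02] g 0.495
```

```bash
python3 -m pendant '[[[-0.011,0.007,-0.03],[0,0,0.5],0],[[-0.002,0.001,-0.02],[0,0,0],0],[[0,0,0],[0,0,0],0]]'; python3 st.py
```

```text
clock: 5.25
tool_pos: [0.4596, 0.0269, 0.1999]
ee_rot: [0.132, 0.695, 0.127, -0.695]
contact_force: [0.3, -0.3, -0.3]
gripper_width: 0.486
t 5.25 p [0.4596 0.0269 0.1999] fixrot deg [0.37 0.11 0.  ] yaw z -158.93 F [ 0.27 -0.27 -0.3 ] T [-0.02  0.    0.01] g 0.486
```

```bash
python3 -m pendant '[[[0.001,0.0045,-0.01],[0.4,0.1,0],0],[[0,0.001,-0.005],[0,0,0],0],[[0,0,0],[0,0,0],0]]'; python3 st.py
python3 - <<'E'
from h import *
for n in("side","wrist","top"):
    im=bot.read_camera(n);cv2.imwrite(f"pics/{n}6.png",(im if n=="wrist" else cv2.resize(im[200:340,260:430],None,fx=4,fy=4,interpolation=cv2.INTER_CUBIC))[:,:,::-1])
E
```

```text
clock: 5.55
tool_pos: [0.4624, 0.0309, 0.1861]
ee_rot: [0.128, 0.697, 0.128, -0.694]
contact_force: [-0.5, 0.5, 1.1]
gripper_width: 0.489
t 5.55 p [0.4624 0.0309 0.1861] fixrot deg [-0.04  0.21  0.  ] yaw z -159.14 F [-0.54  0.47  1.13] T [ 0.02 -0.   -0.04] g 0.489
```

View pics/side6.png

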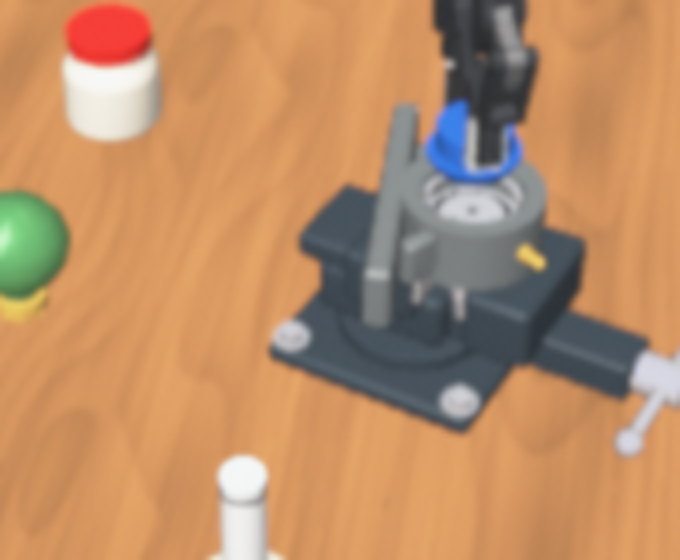

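View pics/wrist6.png

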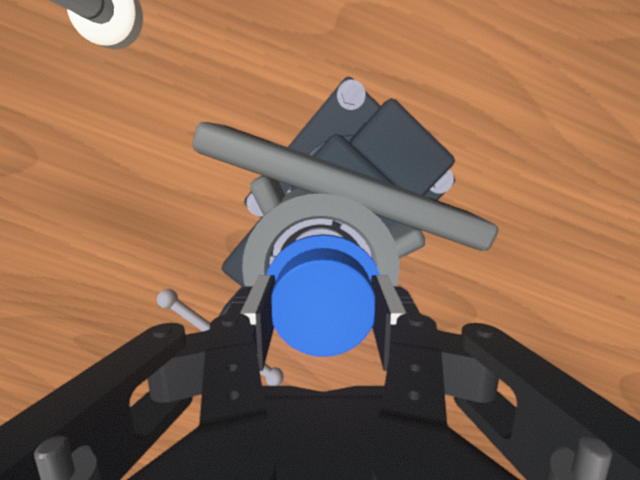

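Run:
```python
from bore import *
from scipy.optimize import least_squares
c=cal("wrist");im=bot.read_camera("wrist");t=bot.sense()["tool_pos"];print(t.round(4))
g=cv2.GaussianBlur(im,(0,0),1.0).astype(np.float32).mean(2)
e=[]
for deg in list(range(185,216,3))+list(range(-45,0,3))+list(range(250,305,3)):
    a=np.radians(deg);r=np.arange(66,90,.25);x=(321+r*np.cos(a)).astype(np.float32);y=(272+r*np.sin(a)).astype(np.float32)
    p=cv2.remap(g,x[None],y[None],cv2.INTER_LINEAR)[0];k=np.argmax(abs(np.gradient(p)));e.append((x[k],y[k]))
e=np.array(e)
o=im.copy()
for x,y in e:cv2.circle(o,(int(x),int(y)),1,(255,0,0),-1)
cv2.imwrite("pics/e6.png",cv2.resize(o[150:350,200:440],None,fx=3,fy=3)[:,:,::-1])
for z in(.130,.1335,.137):
    P=np.array([ray(c,u,v,z)[:2] for u,v in e.astype(float)])
    s=least_squares(lambda q:np.hypot(*(P-q[:2]).T)-.042,[.46,.031],loss="soft_l1",f_scale=5e-4)
    s2=least_squares(lambda q:np.hypot(*(P-q[:2]).T)-q[2],[.46,.031,.042],loss="soft_l1",f_scale=5e-4)
    print(z,s.x.round(4),s2.x.round(4),s.cost*1e6)
b=blobs(im,(100,120,50),(130,255,255))[1][0];q=b[:,0];up=q[q[:,1]<270];lo=q[q[:,1]>320];dz=t[2]-.0379
print("cap",circ(c,up,.0105+dz),circ(c,lo,.0275+dz))
```

```text
[0.4624 0.031  0.1865]
0.13 [0.4612 0.0315] [0.4612 0.0315 0.042 ] 2.342062221334811
0.1335 [0.4615 0.0316] [0.4625 0.032  0.0411] 4.593314052059922
0.137 [0.4618 0.0317] [0.4638 0.0324 0.0403] 8.844441675544296
cap (array([0.4631, 0.0311]), np.float64(0.0265), 99) (array([0.4633, 0.0311]), np.float64(0.0213), 100)
```

View pics/e6.png

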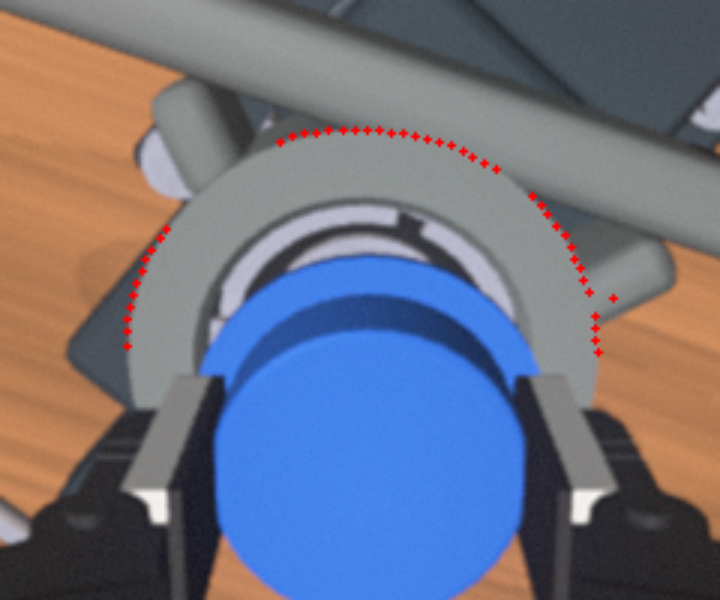

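```bash
python3 -m pendant '[[[-0.0018,0.0005,-0.008],[0,0.1,0],0],[[0,0,-0.005],[0,0,0],0],[[0,0,0],[0,0,0],0]]'; python3 st.py
```

```text
clock: 6.05
tool_pos: [0.4609, 0.0317, 0.1732]
ee_rot: [0.128, 0.697, 0.128, -0.694]
contact_force: [-1.0, 0.1, -0.3]
gripper_width: 0.483
t 6.05 p [0.4609 0.0317 0.1732] fixrot deg [-0.05  0.22  0.  ] yaw z -159.12 F [-1.02  0.1  -0.25] T [-0.03 -0.06  0.01] g 0.483
```

```bash
python3 -m pendant '[[[-0.0003,0,-0.005],[0,0.2,0],0],[[0,0,-0.002],[0,0,0],0],[[0,0,0],[0,0,0],0]]'; python3 st.py
```

```text
clock: 6.35
tool_pos: [0.4604, 0.0317, 0.1652]
ee_rot: [-0.128, -0.695, -0.129, 0.696]
contact_force: [-0.1, -0.1, -0.3]
gripper_width: 0.484
t 6.35 p [0.4604 0.0317 0.1652] fixrot deg [-0.04 -0.03 -0.  ] yaw z -159.1 F [-0.06 -0.1  -0.31] T [ 0.03  0.02 -0.02] g 0.484
```

```bash
python3 -m pendant '[[[0,0,-0.003],[0,0,0],0],[[0,0,0],[0,0,0],0]]'; python3 st.py
```

```text
clock: 6.55
tool_pos: [0.4605, 0.0317, 0.162]
ee_rot: [-0.128, -0.695, -0.129, 0.695]
contact_force: [-0.2, -0.1, -1.7]
gripper_width: 0.489
t 6.55 p [0.4605 0.0317 0.162 ] fixrot deg [-0.04 -0.03 -0.  ] yaw z -159.1 F [-0.18 -0.11 -1.68] T [0.06 0.03 0.02] g 0.489
```

```bash
python3 -m pendant '[[[0,0,-0.002],[0,0,0],0],[[0,0,0],[0,0,0],0]]'; python3 -m pendant '[[[0,0,-0.001],[0,0,0],0],[[0,0,0],[0,0,0],0]]'; python3 st.py;  python3 - <<'E'
from h import *
im=bot.read_camera("side");cv2.imwrite("pics/side7.png",cv2.resize(im[200:320,310:450],None,fx=5,fy=5,interpolation=cv2.INTER_CUBIC)[:,:,::-1])
im=bot.read_camera("wrist");cv2.imwrite("pics/wrist7.png",im[:,:,::-1])
E
```

```text
clock: 6.75
tool_pos: [0.4606, 0.0317, 0.1599]
ee_rot: [-0.128, -0.695, -0.129, 0.695]
contact_force: [0.4, 1.3, 0.5]
gripper_width: 0.485
clock: 6.95
tool_pos: [0.4606, 0.0318, 0.1588]
ee_rot: [0.128, 0.695, 0.129, -0.695]
contact_force: [0.5, -0.2, -0.5]
gripper_width: 0.486
t 6.95 p [0.4606 0.0318 0.1588] fixrot deg [-0.05 -0.   -0.  ] yaw z -159.11 F [ 0.45 -0.18 -0.53] T [-0.02 -0.03  0.01] g 0.486
```

View pics/side7.png

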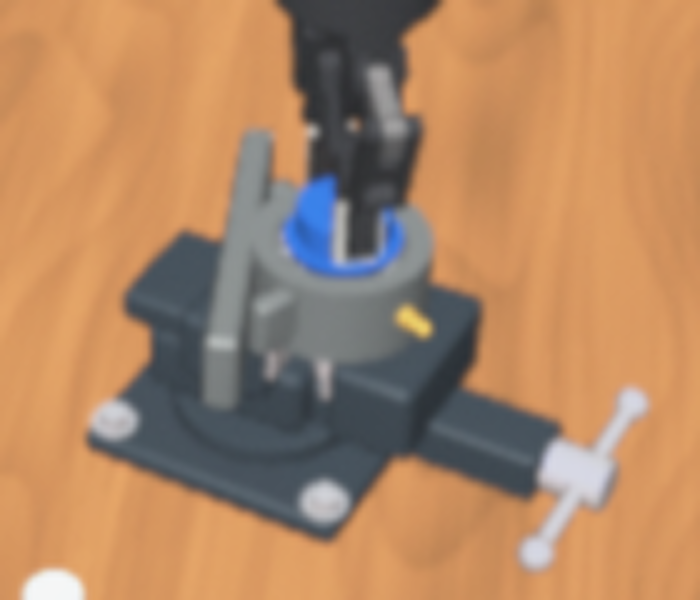

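View pics/wrist7.png

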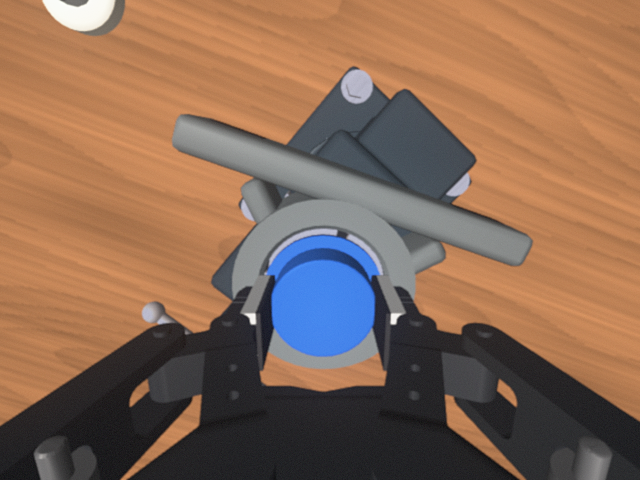

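```bash
for i in 1; do python3 -m pendant '[[[0,0,-0.001],[0,0,0],0],[[0,0,0],[0,0,0],0]]';  done; python3 st.py; python3 -m pendant '[[[0,0,-0.001],[0,0,0],0],[[0,0,0],[0,0,0],0]]'; python3 st.py
```

```text
clock: 7.25
tool_pos: [0.461, 0.0318, 0.158]
ee_rot: [0.128, 0.696, 0.128, -0.695]
contact_force: [0.3, -0.8, -0.2]
gripper_width: 0.487
t 7.25 p [0.461  0.0318 0.158 ] fixrot deg [-0.06  0.06  0.  ] yaw z -159.11 F [ 0.34 -0.76 -0.16] T [-0.03 -0.01 -0.05] g 0.487
clock: 7.45
tool_pos: [0.4614, 0.0318, 0.1572]
ee_rot: [0.128, 0.696, 0.128, -0.695]
contact_force: [0.9, -0.0, 0.2]
gripper_width: 0.49
t 7.45 p [0.4614 0.0318 0.1572] fixrot deg [-0.06  0.11  0.  ] yaw z -159.12 F [ 0.91 -0.05  0.23] T [ 0.05 -0.02 -0.02] g 0.49
```

```bash
python3 -m pendant '[[[-0.0008,0,0],[0,0,0],0],[[0,0,0],[0,0,0],0]]'; python3 st.py; python3 -m pendant '[[[0,0,0],[0,0,0],0.75],[[0,0,0],[0,0,0],0.75],[[0,0,0],[0,0,0],0.75],[[0,0,0],[0,0,0],0.75]]';python3 st.py;python3 - <<'E'
from h import *
im=bot.read_camera("side");cv2.imwrite("pics/side8.png",cv2.resize(im[200:320,310:450],None,fx=5,fy=5,interpolation=cv2.INTER_CUBIC)[:,:,::-1])
im=bot.read_camera("wrist");cv2.imwrite("pics/wrist8.png",im[:,:,::-1])
E
```

```text
clock: 7.65
tool_pos: [0.4613, 0.0318, 0.1573]
ee_rot: [0.128, 0.697, 0.128, -0.694]
contact_force: [0.4, -0.1, -0.8]
gripper_width: 0.481
t 7.65 p [0.4613 0.0318 0.1573] fixrot deg [-0.07  0.2   0.  ] yaw z -159.13 F [ 0.45 -0.07 -0.78] T [ 0.03 -0.03 -0.02] g 0.481
clock: 8.05
tool_pos: [0.4602, 0.0317, 0.1571]
ee_rot: [0.128, 0.696, 0.128, -0.695]
contact_force: [0.8, -1.1, 0.5]
gripper_width: 0.751
t 8.05 p [0.4602 0.0317 0.1571] fixrot deg [-0.06  0.07  0.  ] yaw z -159.11 F [ 0.85 -1.09  0.52] T [-0.02  0.04  0.02] g 0.751
```

View pics/side8.png

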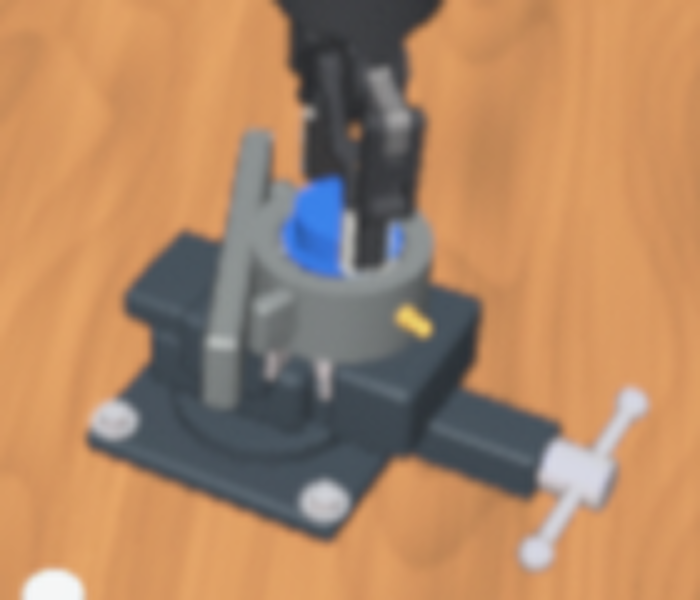

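View pics/wrist8.png

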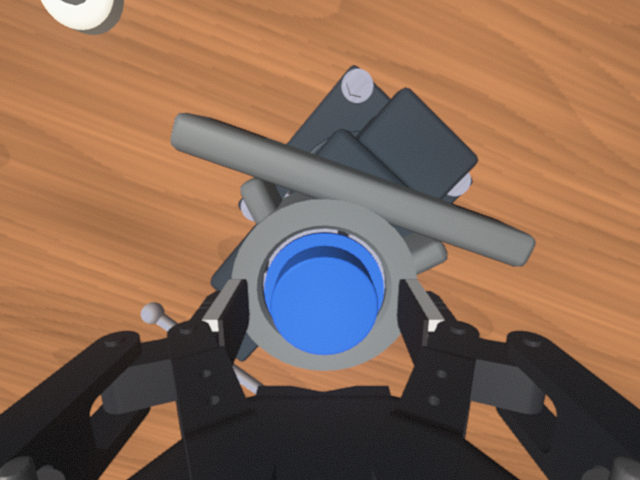

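```bash
python3 -m pendant '[[[0,0,0.015],[0,0,0],0.75],[[0,0,0.04],[0,0,0],1],[[0,0,0.05],[0,0,0],1],[[-0.02,0,0.04],[0,0,0],1],[[0,0,0.0],[0,0,0],1]]';python3 - <<'E'
from bore import *
c=cal("wrist");im=bot.read_camera("wrist");import st;st.st();np.savez("w9.npz",im=im,K=c[0],p=c[1],r=c[2])
cv2.imwrite("pics/w9.png",im[:,:,::-1])
b=blobs(im,(100,120,50),(130,255,255))[1][0];print(cv2.boundingRect(b))
q=proj(c,[.4613,.0315,.13]);print(q)
print("house",circ(c,edges(im,q,(50,72),-1),.13))
e=b[:,0];v=q[1]-10
print("rim",circ(c,e[e[:,1]<v],.13),"crown",circ(c,e[e[:,1]>v+25],.147))
E
```

```text
clock: 8.65
tool_pos: [0.4382, 0.0319, 0.306]
ee_rot: [-0.128, -0.694, -0.129, 0.696]
contact_force: [1.1, 0.9, -0.0]
gripper_width: 1.004
t 8.7 p [0.4389 0.0318 0.3045] fixrot deg [-0.04 -0.2  -0.  ] yaw z -159.09 F [0.78 0.55 0.43] T [-0.02 -0.    0.02] g 1.001
(302, 162, 63, 64)
[333.06783317 194.11114964]
house (array([0.4629, 0.0306]), np.float64(0.0472), 70)
rim (array([0.4617, 0.0316]), np.float64(0.0262), 62) crown (array([0.4631, 0.0329]), np.float64(0.0248), 47)
```

View pics/w9.png

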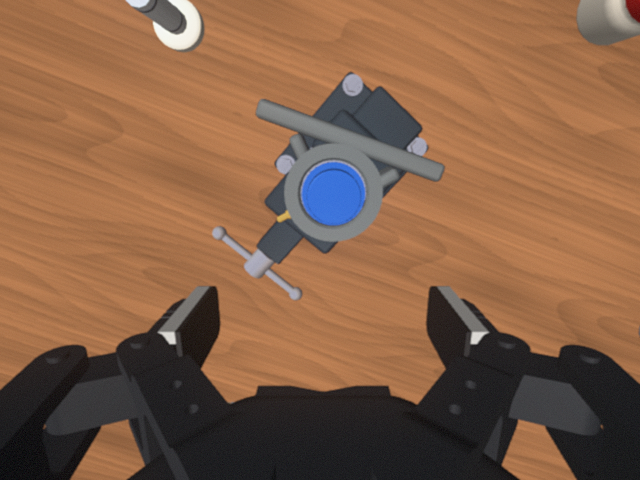

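```bash
python3 - <<'E'
from h import *
d=np.load("w9.npz");c=(d["K"],d["p"],d["r"])
print(ray(c,178,24,.016))
E
python3 -m pendant '[[[0.02,0.05,-0.01],[0,0,0],1],[[0.02,0.05,-0.01],[0,0,0],1],[[0.02,0.05,-0.01],[0,0,0],1],[[0.015,0.04,0],[0,0,0],1],[[0.005,0.01,0],[0,0,0],1]]'
```

```text
[0.55444837 0.23839975 0.016     ]
clock: 9.2
tool_pos: [0.5156, 0.2251, 0.2699]
ee_rot: [-0.126, -0.693, -0.123, 0.699]
contact_force: [-0.7, 0.4, 0.2]
gripper_width: 1.003
```

```bash
python3 -m pendant '[[[0.005,0.008,-0.02],[0,0,-0.5],1],[[0,0,0],[0,0,0],1]]';python3 - <<'E'
from bore import *
c=cal("wrist");im=bot.read_camera("wrist");import st;st.st();np.savez("w10.npz",im=im,K=c[0],p=c[1],r=c[2])
cv2.imwrite("pics/w10.png",im[:,:,::-1])
E
```

```text
clock: 9.4
tool_pos: [0.5202, 0.2356, 0.2463]
ee_rot: [-0.124, -0.692, -0.121, 0.701]
contact_force: [-0.7, -0.0, 0.4]
gripper_width: 0.997
t 9.45 p [0.5208 0.2347 0.2476] fixrot deg [ 0.34 -0.61  0.  ] yaw z -160.08 F [0.47 0.47 0.09] T [-0.01 -0.03  0.01] g 0.998
```

View pics/w10.png

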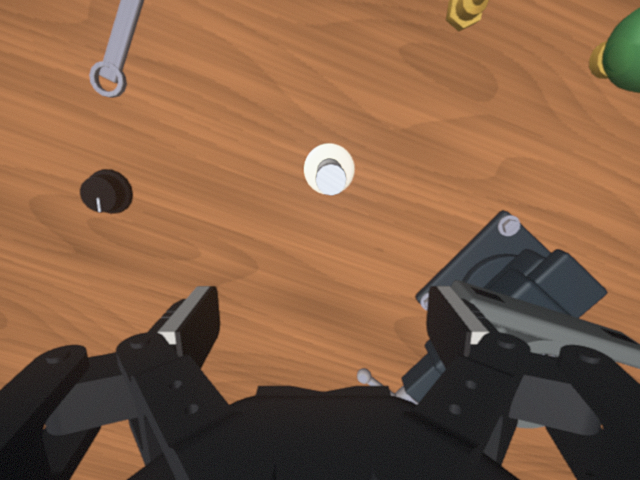

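Run:
```python
from bore import *
d=np.load("w10.npz");c=(d["K"],d["p"],d["r"]);im=d["im"]
print(circ(c,edges(im,(329,169),(20,30),-1),.013))
print(ray(c,331,180,.096))
```

```text
(array([0.5551, 0.2416]), np.float64(0.0252), 55)
[0.55510945 0.24116286 0.096     ]
```

```bash
python3 -m pendant '[[[0.03,0.006,-0.035],[0.3,-0.6,0],1],[[0.003,0.001,-0.025],[0,0,0],1],[[0,0,0],[0,0,0],1]]';python3 st.py
```

```text
clock: 9.75
tool_pos: [0.5552, 0.2376, 0.1878]
ee_rot: [0.122, 0.697, 0.12, -0.696]
contact_force: [0.4, -0.1, 0.2]
gripper_width: 1.003
t 9.75 p [0.5552 0.2376 0.1878] fixrot deg [0.18 0.09 0.  ] yaw z -160.26 F [ 0.42 -0.07  0.17] T [-0.08  0.04  0.01] g 1.003
```

```bash
python3 -m pendant '[[[0,0.004,-0.04],[0.2,0.1,0],1],[[0,0.001,-0.03],[0,0,0],1],[[0,0,0],[0,0,0],1]]';python3 st.py
```

```text
clock: 10.05
tool_pos: [0.5574, 0.2392, 0.121]
ee_rot: [0.12, 0.699, 0.119, -0.695]
contact_force: [-0.6, -0.4, 0.3]
gripper_width: 0.997
t 10.05 p [0.5574 0.2392 0.121 ] fixrot deg [-0.01  0.28  0.  ] yaw z -160.53 F [-0.61 -0.4   0.33] T [-0.03  0.06  0.04] g 0.997
```

```bash
python3 -m pendant '[[[-0.002,0.003,-0.025],[0,0.3,0],1],[[0,0,-0.015],[0,0,0],1],[[0,0,-0.005],[0,0,0],1],[[0,0,0],[0,0,0],1]]';python3 st.py
```

```text
clock: 10.45
tool_pos: [0.5592, 0.2408, 0.0826]
ee_rot: [0.118, 0.7, 0.119, -0.694]
contact_force: [0.2, -0.3, 0.4]
gripper_width: 0.999
t 10.45 p [0.5592 0.2408 0.0826] fixrot deg [-0.11  0.46  0.  ] yaw z -160.71 F [ 0.15 -0.33  0.35] T [-0.04  0.04 -0.04] g 0.999
```

```bash
python3 -m pendant '[[[-0.004,0.001,-0.01],[-0.1,0.5,0],1],[[-0.001,0,-0.002],[0,0,0],1],[[0,0,0],[0,0,0],1]]';python3 st.py
python3 - <<'E'
from h import *
im=bot.read_camera("wrist");cv2.imwrite("pics/w11.png",im[:,:,::-1])
E
```

```text
clock: 10.75
tool_pos: [0.5556, 0.2422, 0.0727]
ee_rot: [0.118, 0.698, 0.119, -0.696]
contact_force: [0.3, -0.2, 0.2]
gripper_width: 0.999
t 10.75 p [0.5556 0.2422 0.0727] fixrot deg [-0.1   0.17  0.  ] yaw z -160.75 F [ 0.27 -0.2   0.2 ] T [-0.03  0.03  0.04] g 0.999
```

View pics/w11.png

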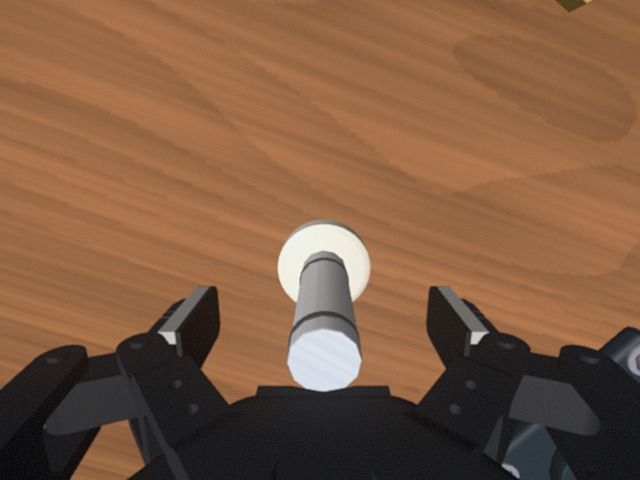

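Centred. Close.

```bash
python3 -m pendant '[[[0,0,0],[-0.1,0.2,0],0],[[0,0,0],[0,0,0],0],[[0,0,0],[0,0,0],0],[[0,0,0],[0,0,0],0],[[0,0,0],[0,0,0],0]]';python3 st.py;python3 -m pendant '[[[0,0,0],[0,0,0],0],[[0,0,0],[0,0,0],0],[[0,0,0],[0,0,0],0]]';python3 st.py
python3 - <<'E'
from h import *
im=bot.read_camera("wrist");cv2.imwrite("pics/w12.png",im[:,:,::-1])
E
```

```text
clock: 11.3
tool_pos: [0.5561, 0.2422, 0.0736]
ee_rot: [0.118, 0.697, 0.118, -0.697]
contact_force: [-0.9, -0.5, 0.1]
gripper_width: 0.265
t 11.3 p [0.5561 0.2422 0.0736] fixrot deg [-0.01  0.01  0.  ] yaw z -160.75 F [-0.91 -0.5   0.13] T [-0.09  0.03  0.04] g 0.265
clock: 11.6
tool_pos: [0.556, 0.2422, 0.0736]
ee_rot: [0.118, 0.697, 0.118, -0.697]
contact_force: [-0.4, -0.1, -0.1]
gripper_width: 0.265
t 11.6 p [0.556  0.2422 0.0736] fixrot deg [-0.01  0.01  0.  ] yaw z -160.75 F [-0.44 -0.07 -0.13] T [ 0.03 -0.01  0.06] g 0.265
```

View pics/w12.png

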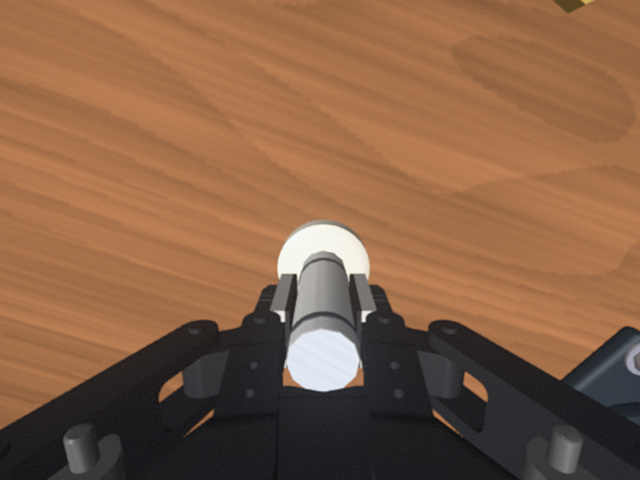

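```bash
python3 -m pendant '[[[0,0,0.03],[0,0,0],0],[[0,0,0.05],[0,0,0],0],[[0,0,0.05],[0,0,0],0],[[-0.01,-0.03,0.05],[0,0,0],0],[[-0.02,-0.05,0.02],[0,0,0],0]]';python3 st.py;python3 -m pendant '[[[-0.02,-0.05,0],[0,0,0],0],[[-0.02,-0.04,0],[0,0,0],0],[[0,0,0],[0,0,0],0]]';python3 st.py
```

```text
clock: 12.15
tool_pos: [0.5252, 0.1762, 0.2637]
ee_rot: [-0.121, -0.694, -0.124, 0.699]
contact_force: [0.7, -1.5, -3.2]
gripper_width: 0.266
t 12.15 p [0.5252 0.1762 0.2637] fixrot deg [-0.11 -0.47 -0.  ] yaw z -160.08 F [ 0.72 -1.45 -3.15] T [-0.1  -0.11 -0.04] g 0.266
clock: 12.45
tool_pos: [0.4813, 0.0764, 0.2665]
ee_rot: [-0.12, -0.694, -0.119, 0.699]
contact_force: [0.3, 0.1, -2.3]
gripper_width: 0.268
t 12.45 p [0.4813 0.0764 0.2665] fixrot deg [ 0.16 -0.38  0.  ] yaw z -160.48 F [ 0.25  0.08 -2.28] T [ 0.03 -0.04 -0.01] g 0.268
```

```bash
python3 -m pendant '[[[-0.012,-0.03,-0.01],[0.1,-0.3,0],0],[[-0.003,-0.006,-0.005],[0,0,0],0],[[0,0,0],[0,0,0],0]]';python3 st.py
```

```text
clock: 12.75
tool_pos: [0.4645, 0.0379, 0.251]
ee_rot: [-0.119, -0.696, -0.118, 0.698]
contact_force: [-0.3, 0.2, -1.7]
gripper_width: 0.261
t 12.75 p [0.4645 0.0379 0.251 ] fixrot deg [ 0.08 -0.13  0.  ] yaw z -160.65 F [-0.31  0.18 -1.67] T [ 0.02 -0.02 -0.02] g 0.261
```

```bash
python3 -m pendant '[[[-0.002,-0.005,-0.01],[0.1,-0.1,0],0],[[0,-0.001,-0.004],[0,0,0],0],[[0,0,0],[0,0,0],0]]';python3 st.py
python3 - <<'E'
from h import *
im=bot.read_camera("wrist");cv2.imwrite("pics/w13.png",im[:,:,::-1])
im=bot.read_camera("side");cv2.imwrite("pics/side13.png",cv2.resize(im[160:320,310:450],None,fx=3.7,fy=3.7,interpolation=cv2.INTER_CUBIC)[:,:,::-1])
E
```

```text
clock: 13.05
tool_pos: [0.4631, 0.0335, 0.2365]
ee_rot: [-0.119, -0.697, -0.12, 0.697]
contact_force: [0.8, 0.2, -1.4]
gripper_width: 0.267
t 13.05 p [0.4631 0.0335 0.2365] fixrot deg [-0.07 -0.05 -0.  ] yaw z -160.56 F [ 0.8   0.19 -1.39] T [-0.    0.04  0.03] g 0.267
```

View pics/w13.png

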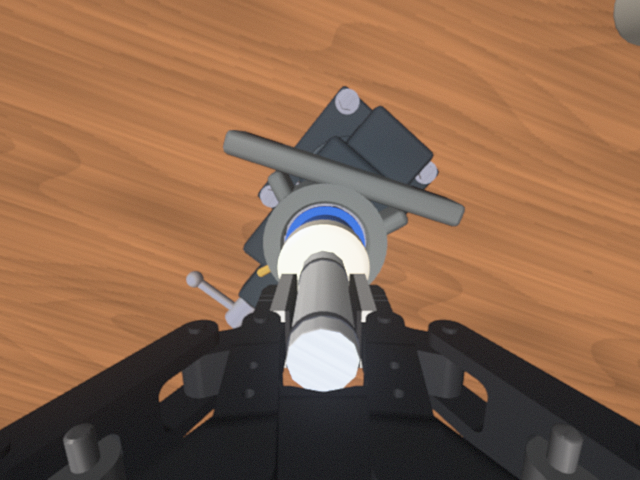

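View pics/side13.png

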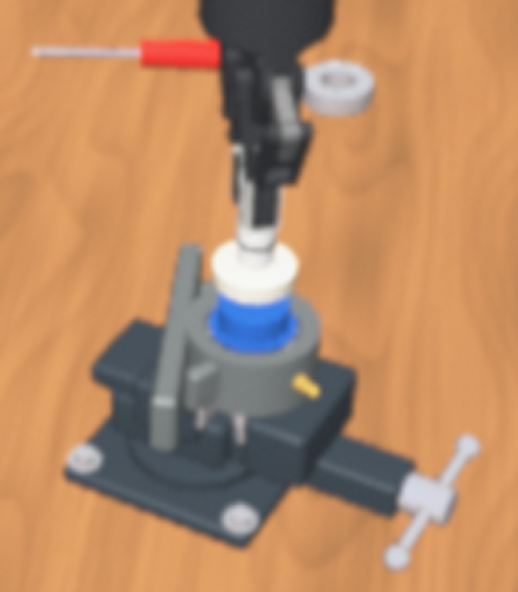

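```bash
python3 -m pendant '[[[-0.0008,-0.0012,-0.006],[0,0,0],0],[[0,0,-0.003],[0,0,0],0],[[0,0,0],[0,0,0],0]]';python3 st.py; python3 -m pendant '[[[0,0,-0.002],[0,0,0],0],[[0,0,0],[0,0,0],0]]';python3 st.py
```

```text
clock: 13.45
tool_pos: [0.4634, 0.0337, 0.2278]
ee_rot: [0.119, 0.698, 0.121, -0.696]
contact_force: [0.1, -0.4, -3.1]
gripper_width: 0.266
t 13.45 p [0.4634 0.0337 0.2278] fixrot deg [-0.12  0.1   0.  ] yaw z -160.44 F [ 0.07 -0.36 -3.07] T [-0.04  0.04 -0.06] g 0.266
clock: 13.65
tool_pos: [0.4634, 0.0339, 0.2257]
ee_rot: [0.12, 0.698, 0.121, -0.696]
contact_force: [0.3, -0.5, -2.0]
gripper_width: 0.269
t 13.65 p [0.4634 0.0339 0.2257] fixrot deg [-0.13  0.1   0.  ] yaw z -160.43 F [ 0.28 -0.49 -1.99] T [-0.04 -0.01 -0.  ] g 0.269
```

```bash
python3 -m pendant '[[[-0.0015,-0.002,-0.002],[-0.1,0.1,0],0],[[0,0,0],[0,0,0],0]]';python3 st.py; python3 -m pendant '[[[0,0,-0.001],[0,0,0],0],[[0,0,0],[0,0,0],0]]';python3 st.py
```

```text
clock: 13.85
tool_pos: [0.4619, 0.0318, 0.2236]
ee_rot: [0.12, 0.697, 0.12, -0.697]
contact_force: [-0.1, 0.9, -3.2]
gripper_width: 0.264
t 13.85 p [0.4619 0.0318 0.2236] fixrot deg [-0.02  0.    0.  ] yaw z -160.43 F [-0.12  0.9  -3.17] T [ 0.01 -0.05 -0.05] g 0.264
clock: 14.05
tool_pos: [0.4619, 0.0316, 0.2226]
ee_rot: [0.12, 0.697, 0.12, -0.697]
contact_force: [-0.8, 0.2, -2.6]
gripper_width: 0.267
t 14.05 p [0.4619 0.0316 0.2226] fixrot deg [-0.01  0.01  0.  ] yaw z -160.45 F [-0.79  0.23 -2.62] T [-0.01 -0.02 -0.05] g 0.267
```

```bash
for i in 1 2; do python3 -m pendant '[[[0,0,-0.001],[0,0,0],0]]' | grep -E "tool_pos|force"; done; python3 st.py
```

```text
tool_pos: [0.462, 0.0316, 0.2216]
contact_force: [-0.3, 0.5, -2.4]
tool_pos: [0.462, 0.0316, 0.2206]
contact_force: [-0.5, 0.6, -1.9]
t 14.25 p [0.462  0.0316 0.2206] fixrot deg [-0.02  0.03  0.  ] yaw z -160.45 F [-0.45  0.6  -1.92] T [0.1  0.16 0.05] g 0.268
```

```bash
python3 -m pendant '[[[0,0,-0.001],[0,0,0],0]]'
```

```text
clock: 14.35
tool_pos: [0.4622, 0.0317, 0.2198]
ee_rot: [0.12, 0.697, 0.12, -0.696]
contact_force: [-0.3, -1.1, 4.5]
gripper_width: 0.263
```

```bash
python3 -m pendant '[[[0,0,-0.001],[0,0,0],0]]'
```

```text
clock: 14.45
tool_pos: [0.4623, 0.0317, 0.2192]
ee_rot: [0.12, 0.697, 0.12, -0.696]
contact_force: [-0.7, 0.1, 6.1]
gripper_width: 0.265
```

```bash
python3 -m pendant '[[[0,0,-0.001],[0,0,0],0]]'
```

```text
clock: 14.55
tool_pos: [0.4625, 0.0318, 0.2188]
ee_rot: [0.12, 0.698, 0.12, -0.696]
contact_force: [-1.7, -0.0, 6.8]
gripper_width: 0.264
```

```bash
python3 -m pendant '[[[-0.0005,0,-0.0014],[0,0,0],0]]'
```

```text
clock: 14.65
tool_pos: [0.4624, 0.0318, 0.2181]
ee_rot: [0.12, 0.698, 0.12, -0.696]
contact_force: [-1.3, -1.7, 8.9]
gripper_width: 0.266
```

```bash
python3 -m pendant '[[[-0.0005,0,-0.0014],[0,0,0],0]]'
```

```text
clock: 14.75
tool_pos: [0.4624, 0.0318, 0.2176]
ee_rot: [0.12, 0.699, 0.12, -0.695]
contact_force: [-2.2, -1.5, 10.4]
gripper_width: 0.268
```

```bash
python3 -m pendant '[[[-0.0005,0,-0.0014],[0,0,0],0]]'; python3 st.py
```

```text
clock: 14.85
tool_pos: [0.4624, 0.0318, 0.2173]
ee_rot: [0.12, 0.699, 0.12, -0.694]
contact_force: [-2.3, -0.3, 11.1]
gripper_width: 0.266
t 14.85 p [0.4624 0.0318 0.2173] fixrot deg [-0.02  0.41  0.  ] yaw z -160.48 F [-2.27 -0.27 11.05] T [-0.13  0.62 -0.01] g 0.266
```

```bash
python3 -m pendant '[[[-0.0003,0,-0.0016],[0,0.4,0],0]]'
```

```text
clock: 14.95
tool_pos: [0.4627, 0.0319, 0.2169]
ee_rot: [0.12, 0.698, 0.12, -0.696]
contact_force: [-1.7, -0.7, 12.7]
gripper_width: 0.265
```

```bash
python3 -m pendant '[[[-0.0003,0,-0.0016],[0,0.4,0],0]]';python3 st.py
```

```text
clock: 15.05
tool_pos: [0.4631, 0.0319, 0.2164]
ee_rot: [-0.12, -0.696, -0.12, 0.698]
contact_force: [0.3, -0.0, -2.0]
gripper_width: 0.261
t 15.05 p [0.4631 0.0319 0.2164] fixrot deg [-0.01 -0.14 -0.  ] yaw z -160.5 F [ 0.28 -0.01 -1.98] T [ 0.07  0.02 -0.01] g 0.261
```

```bash
python3 -m pendant '[[[-0.0008,0,-0.001],[0,-0.1,0],0]]'
```

```text
clock: 15.15
tool_pos: [0.4628, 0.032, 0.2155]
ee_rot: [0.12, 0.697, 0.12, -0.697]
contact_force: [-0.1, 0.3, -3.7]
gripper_width: 0.267
```

```bash
python3 -m pendant '[[[-0.0003,0,-0.001],[0,0,0],0]]'
```

```text
clock: 15.25
tool_pos: [0.4624, 0.032, 0.2145]
ee_rot: [0.12, 0.697, 0.12, -0.697]
contact_force: [0.8, 0.5, 0.2]
gripper_width: 0.266
```

```bash
python3 -m pendant '[[[0,0,-0.001],[0,0,0],0]]';python3 st.py
```

```text
clock: 15.35
tool_pos: [0.4622, 0.0321, 0.2134]
ee_rot: [0.12, 0.697, 0.12, -0.697]
contact_force: [-0.6, 0.1, 2.5]
gripper_width: 0.268
t 15.35 p [0.4622 0.0321 0.2134] fixrot deg [-0.04  0.03  0.  ] yaw z -160.49 F [-0.64  0.13  2.47] T [-0.03  0.14  0.  ] g 0.268
```

```bash
python3 -m pendant '[[[0,0,-0.001],[0,0,0],0]]'
```

```text
clock: 15.45
tool_pos: [0.4622, 0.0321, 0.2123]
ee_rot: [0.12, 0.697, 0.12, -0.697]
contact_force: [0.4, -1.0, 1.2]
gripper_width: 0.265
```

```bash
python3 -m pendant '[[[0,0,-0.001],[0,0,0],0]]'
```

```text
clock: 15.55
tool_pos: [0.4621, 0.0321, 0.211]
ee_rot: [0.12, 0.697, 0.12, -0.697]
contact_force: [-0.7, -0.2, 10.3]
gripper_width: 0.264
```

```bash
python3 -m pendant '[[[0,0,-0.001],[0,0,0],0]]';python3 st.py
```

```text
clock: 15.65
tool_pos: [0.4623, 0.0321, 0.2109]
ee_rot: [0.12, 0.697, 0.12, -0.697]
contact_force: [-3.6, -1.2, 26.8]
gripper_width: 0.265
t 15.65 p [0.4623 0.0321 0.2109] fixrot deg [-0.02  0.06  0.  ] yaw z -160.5 F [-3.57 -1.25 26.77] T [ 0.05  1.18 -0.01] g 0.265
```

```bash
python3 -m pendant '[[[0,0,-0.0005],[0,0,0],0]]';python3 st.py
```

```text
clock: 15.75
tool_pos: [0.4622, 0.0321, 0.211]
ee_rot: [0.12, 0.697, 0.12, -0.696]
contact_force: [-2.6, 0.3, 5.1]
gripper_width: 0.265
t 15.75 p [0.4622 0.0321 0.211 ] fixrot deg [-0.01  0.07  0.  ] yaw z -160.5 F [-2.62  0.31  5.1 ] T [0.13 0.48 0.03] g 0.265
```

```bash
python3 -m pendant '[[[0,0,-0.0007],[0,0,0],0]]';python3 st.py
```

```text
clock: 15.85
tool_pos: [0.4622, 0.0321, 0.211]
ee_rot: [0.12, 0.698, 0.12, -0.696]
contact_force: [-2.1, -0.7, 9.9]
gripper_width: 0.267
t 15.85 p [0.4622 0.0321 0.211 ] fixrot deg [-0.   0.1  0. ] yaw z -160.51 F [-2.07 -0.74  9.87] T [0.07 0.62 0.01] g 0.267
```

```bash
python3 -m pendant '[[[0,0,-0.0007],[0,0,0],0]]';python3 st.py
```

```text
clock: 15.95
tool_pos: [0.4622, 0.0321, 0.211]
ee_rot: [0.12, 0.698, 0.12, -0.696]
contact_force: [-2.2, -0.1, 10.3]
gripper_width: 0.266
t 15.95 p [0.4622 0.0321 0.211 ] fixrot deg [0.   0.12 0.  ] yaw z -160.52 F [-2.21 -0.06 10.27] T [0.1  0.7  0.02] g 0.266
```

```bash
python3 -m pendant '[[[0,0,-0.0008],[0,0.1,0],0]]';python3 st.py
```

```text
clock: 16.05
tool_pos: [0.4623, 0.0321, 0.211]
ee_rot: [0.12, 0.697, 0.12, -0.697]
contact_force: [-2.5, -0.6, 11.3]
gripper_width: 0.264
t 16.05 p [0.4623 0.0321 0.211 ] fixrot deg [0.01 0.07 0.  ] yaw z -160.51 F [-2.48 -0.59 11.32] T [0.09 0.66 0.08] g 0.264
```

```bash
python3 -m pendant '[[[0,0,-0.0009],[0,0.1,0],0]]';python3 st.py
```

```text
clock: 16.15
tool_pos: [0.4623, 0.0321, 0.211]
ee_rot: [0.12, 0.697, 0.12, -0.697]
contact_force: [-3.3, 0.1, 12.9]
gripper_width: 0.264
t 16.15 p [0.4623 0.0321 0.211 ] fixrot deg [0.02 0.01 0.  ] yaw z -160.52 F [-3.35  0.14 12.89] T [ 0.05  0.68 -0.02] g 0.264
```

```bash
python3 -m pendant '[[[-0.0001,0,-0.0011],[0,0.05,0],0]]';python3 st.py
```

```text
clock: 16.25
tool_pos: [0.4623, 0.0321, 0.211]
ee_rot: [0.12, 0.697, 0.119, -0.697]
contact_force: [-3.3, -0.9, 16.5]
gripper_width: 0.264
t 16.25 p [0.4623 0.0321 0.211 ] fixrot deg [0.02 0.01 0.  ] yaw z -160.53 F [-3.26 -0.95 16.53] T [0.08 0.86 0.07] g 0.264
```

```bash
python3 -m pendant '[[[-0.0001,0,-0.0012],[0,0.05,0],0]]';python3 st.py
```

```text
clock: 16.35
tool_pos: [0.4624, 0.0321, 0.211]
ee_rot: [0.12, 0.697, 0.119, -0.697]
contact_force: [-3.5, -1.9, 17.4]
gripper_width: 0.271
t 16.35 p [0.4624 0.0321 0.211 ] fixrot deg [0.03 0.02 0.  ] yaw z -160.53 F [-3.48 -1.9  17.37] T [0.1  0.91 0.06] g 0.271
```

Contact ≈ 19.6 N. Hold here for over a second.

```bash
python3 -m pendant '[[[-0.0001,0,-0.0012],[0,0.03,0],0],[[-0.0001,0,-0.0012],[0,0.03,0],0],[[-0.0001,0,-0.0012],[0,0.03,0],0]]';python3 st.py
```

```text
clock: 16.65
tool_pos: [0.4623, 0.0322, 0.211]
ee_rot: [0.12, 0.697, 0.119, -0.696]
contact_force: [-3.6, -1.1, 15.6]
gripper_width: 0.265
t 16.65 p [0.4623 0.0322 0.211 ] fixrot deg [0.06 0.1  0.  ] yaw z -160.54 F [-3.62 -1.1  15.61] T [0.13 0.93 0.07] g 0.265
```

```bash
python3 -m pendant '[[[-0.0001,0,-0.0012],[0,0.03,0],0],[[-0.0001,0,-0.0012],[0,0.03,0],0],[[-0.0001,0,-0.0012],[0,0.03,0],0],[[-0.0001,0,-0.0012],[0,0.03,0],0]]';python3 st.py
```

```text
clock: 17.05
tool_pos: [0.4622, 0.0322, 0.211]
ee_rot: [0.12, 0.698, 0.119, -0.696]
contact_force: [-3.2, 0.1, 15.4]
gripper_width: 0.268
t 17.05 p [0.4622 0.0322 0.211 ] fixrot deg [0.1  0.23 0.  ] yaw z -160.55 F [-3.19  0.06 15.44] T [0.14 0.93 0.  ] g 0.268
```

```bash
python3 -m pendant '[[[-0.0001,0,-0.0012],[0,0.03,0],0],[[-0.0001,0,-0.0012],[0,0.03,0],0],[[-0.0001,0,-0.0012],[0,0.03,0],0],[[-0.0001,0,-0.0012],[0,0.03,0],0]]';python3 st.py
python3 - <<'E'
from h import *
im=bot.read_camera("side");cv2.imwrite("pics/side14.png",cv2.resize(im[160:320,310:450],None,fx=3.7,fy=3.7,interpolation=cv2.INTER_CUBIC)[:,:,::-1]);import st;st.st()
E
```

```text
clock: 17.45
tool_pos: [0.4621, 0.0323, 0.211]
ee_rot: [0.121, 0.699, 0.118, -0.695]
contact_force: [-2.5, 0.1, 15.8]
gripper_width: 0.264
t 17.45 p [0.4621 0.0323 0.211 ] fixrot deg [0.13 0.34 0.  ] yaw z -160.56 F [-2.52  0.07 15.77] T [ 0.15  0.94 -0.  ] g 0.264
t 17.5 p [0.462  0.0323 0.211 ] fixrot deg [0.14 0.34 0.  ] yaw z -160.56 F [-2.39 -0.61 15.63] T [0.14 0.96 0.07] g 0.266
```

View pics/side14.png

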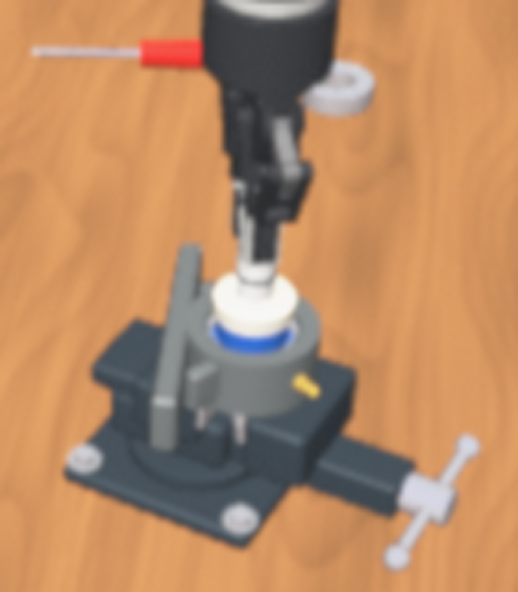

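```bash
python3 -m pendant '[[[0,0,-0.0013],[-0.05,0.15,0],0],[[0,0,-0.0013],[-0.05,0.15,0],0],[[0,0,-0.0013],[-0.05,0.15,0],0],[[0,0,-0.0013],[-0.05,0.15,0],0]]';python3 st.py
```

```text
clock: 17.9
tool_pos: [0.4624, 0.0326, 0.211]
ee_rot: [-0.122, -0.697, -0.117, 0.697]
contact_force: [-3.6, -1.3, 16.9]
gripper_width: 0.263
t 17.9 p [0.4624 0.0326 0.211 ] fixrot deg [ 0.36 -0.01  0.  ] yaw z -160.56 F [-3.63 -1.28 16.91] T [0.16 0.93 0.03] g 0.263
```

```bash
python3 -m pendant '[[[0,0,-0.0013],[-0.05,0.15,0],0],[[0,0,-0.0013],[-0.05,0.15,0],0],[[0,0,-0.0013],[-0.05,0.15,0],0],[[0,0,-0.0013],[-0.05,0.15,0],0],[[0,0,-0.0013],[-0.05,0.15,0],0]]';python3 st.py
```

```text
clock: 18.4
tool_pos: [0.463, 0.033, 0.2111]
ee_rot: [-0.123, -0.694, -0.116, 0.7]
contact_force: [-3.9, -0.3, 17.2]
gripper_width: 0.267
t 18.4 p [0.463  0.033  0.2111] fixrot deg [ 0.64 -0.44  0.  ] yaw z -160.57 F [-3.85 -0.27 17.18] T [ 0.16  0.9  -0.  ] g 0.267
```

```bash
python3 -m pendant '[[[0,0,0.005],[0,0,0],0],[[0,0,0.02],[0.6,-0.4,0],0],[[0,0,0.04],[0,0,0],0],[[-0.01,0,0.04],[0,0,0],0],[[0,0,0],[0,0,0],0]]';python3 -m pendant '[[[-0.02,0.03,0.01],[0,0,0],0],[[0,0.03,0],[0,0,0],0],[[0,0,0],[0,0,0],0]]';python3 st.py;python3 - <<'E'
from h import *
c=cal("wrist");im=bot.read_camera("wrist");cv2.imwrite("pics/w15.png",im[:,:,::-1]);np.savez("w15.npz",im=im,K=c[0],p=c[1],r=c[2])
im=bot.read_camera("side");cv2.imwrite("pics/side15.png",cv2.resize(im[120:320,270:470],None,fx=3,fy=3,interpolation=cv2.INTER_CUBIC)[:,:,::-1])
E
```

```text
clock: 18.9
tool_pos: [0.4513, 0.0329, 0.3182]
ee_rot: [-0.12, -0.695, -0.12, 0.699]
contact_force: [0.2, 0.3, -3.1]
gripper_width: 0.267
clock: 19.2
tool_pos: [0.4308, 0.0932, 0.3277]
ee_rot: [-0.118, -0.696, -0.118, 0.699]
contact_force: [-0.3, -0.1, -2.7]
gripper_width: 0.262
t 19.2 p [0.4308 0.0932 0.3277] fixrot deg [ 0.05 -0.22  0.  ] yaw z -160.76 F [-0.3  -0.09 -2.74] T [-0.04 -0.04  0.01] g 0.262
```

View pics/w15.png

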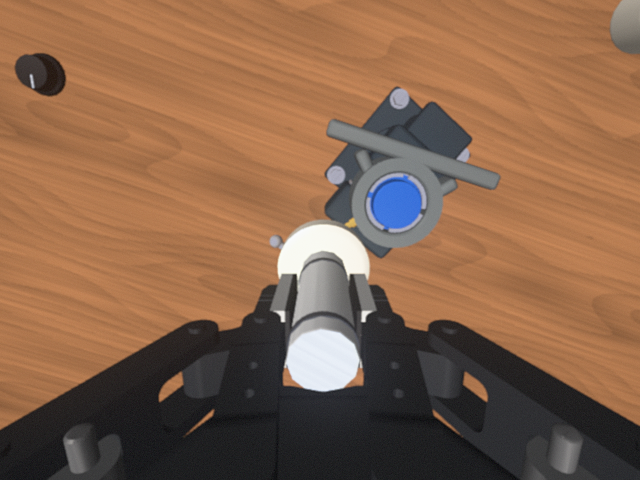

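View pics/side15.png

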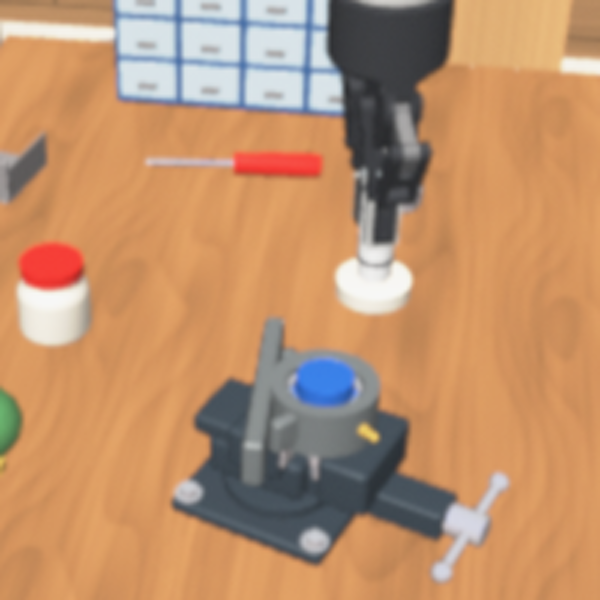

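```bash
python3 -m pendant '[[[0.04,0.045,0],[0,-0.2,0],0],[[0.04,0.045,0],[0,0,0],0],[[0.03,0.04,-0.03],[0,0,0],0],[[0.01,0.015,-0.04],[0,0,0],0],[[0,0,0],[0,0,0],0]]';python3 st.py
```

```text
clock: 19.8
tool_pos: [0.5413, 0.2156, 0.2536]
ee_rot: [-0.116, -0.694, -0.107, 0.703]
contact_force: [-1.1, -0.2, -3.3]
gripper_width: 0.266
t 19.8 p [0.5413 0.2156 0.2536] fixrot deg [ 0.82 -0.6   0.  ] yaw z -161.81 F [-1.14 -0.2  -3.27] T [-0.04  0.18  0.01] g 0.266
```

```bash
python3 -m pendant '[[[0.014,0.02,-0.03],[0.8,-0.6,0],0],[[0.004,0.006,-0.04],[0,0,0],0],[[0,0,-0.04],[0,0,0],0],[[0,0,-0.02],[0,0,0],0],[[0,0,0],[0,0,0],0]]';python3 st.py
```

```text
clock: 20.3
tool_pos: [0.5629, 0.2328, 0.12]
ee_rot: [0.111, 0.699, 0.106, -0.698]
contact_force: [-0.9, -0.6, -2.2]
gripper_width: 0.264
t 20.3 p [0.5629 0.2328 0.12  ] fixrot deg [0.39 0.13 0.  ] yaw z -162.33 F [-0.88 -0.56 -2.2 ] T [-0.04  0.06 -0.03] g 0.264
```

```bash
python3 -m pendant '[[[-0.005,0.008,-0.02],[0.4,0.1,0],0],[[0,0,-0.015],[0,0,0],0],[[0,0,0],[0,0,0],0]]';python3 st.py
```

```text
clock: 20.6
tool_pos: [0.5611, 0.2366, 0.0875]
ee_rot: [0.108, 0.701, 0.106, -0.697]
contact_force: [-0.5, -0.3, -2.8]
gripper_width: 0.262
t 20.6 p [0.5611 0.2366 0.0875] fixrot deg [0.1  0.29 0.  ] yaw z -162.62 F [-0.49 -0.32 -2.75] T [-0.02  0.06  0.01] g 0.262
```

```bash
python3 -m pendant '[[[-0.003,0.003,-0.006],[0.1,0.3,0],0],[[0,0,-0.003],[0,0,0],0],[[0,0,0],[0,0,0],0]]';python3 st.py
```

```text
clock: 20.9
tool_pos: [0.5605, 0.2389, 0.081]
ee_rot: [0.106, 0.701, 0.106, -0.697]
contact_force: [-0.3, -0.0, -2.4]
gripper_width: 0.268
t 20.9 p [0.5605 0.2389 0.081 ] fixrot deg [-0.06  0.26  0.  ] yaw z -162.74 F [-0.3  -0.03 -2.41] T [ 0.   -0.01  0.03] g 0.268
```

```bash
python3 -m pendant '[[[0,0,-0.003],[0,0.3,0],0],[[0,0,-0.002],[0,0,0],0],[[0,0,0],[0,0,0],0]]';python3 st.py;python3 -m pendant '[[[0,0,-0.001],[0,0,0],0],[[0,0,0],[0,0,0],0]]';python3 st.py
```

```text
clock: 21.2
tool_pos: [0.5615, 0.2392, 0.0769]
ee_rot: [0.105, 0.7, 0.107, -0.699]
contact_force: [0.9, -0.1, -2.6]
gripper_width: 0.268
t 21.2 p [0.5615 0.2392 0.0769] fixrot deg [-0.11  0.06  0.  ] yaw z -162.74 F [ 0.91 -0.13 -2.61] T [-0.05  0.03 -0.03] g 0.268
clock: 21.4
tool_pos: [0.5616, 0.2392, 0.076]
ee_rot: [0.105, 0.7, 0.107, -0.699]
contact_force: [0.0, -0.3, -3.0]
gripper_width: 0.267
t 21.4 p [0.5616 0.2392 0.076 ] fixrot deg [-0.11  0.07  0.  ] yaw z -162.75 F [ 0.04 -0.3  -2.95] T [0.04 0.02 0.02] g 0.267
```

```bash
python3 -m pendant '[[[0,0,-0.001],[0,0,0],0],[[0,0,-0.001],[0,0,0],0]]';python3 st.py;python3 -m pendant '[[[0,0,-0.0007],[0,0,0],0]]';python3 st.py
```

```text
clock: 21.6
tool_pos: [0.5616, 0.2393, 0.074]
ee_rot: [0.105, 0.7, 0.107, -0.698]
contact_force: [-0.2, -1.0, -1.9]
gripper_width: 0.265
t 21.6 p [0.5616 0.2393 0.074 ] fixrot deg [-0.12  0.08  0.  ] yaw z -162.74 F [-0.16 -1.03 -1.92] T [ 0.03  0.05 -0.03] g 0.265
clock: 21.7
tool_pos: [0.5617, 0.2393, 0.0735]
ee_rot: [0.105, 0.7, 0.107, -0.698]
contact_force: [-2.4, -1.1, 5.3]
gripper_width: 0.262
t 21.7 p [0.5617 0.2393 0.0735] fixrot deg [-0.12  0.1   0.  ] yaw z -162.74 F [-2.39 -1.12  5.26] T [-0.09  0.41 -0.01] g 0.262
```

Seated on the bench (7 N). Release and retreat straight up.

```bash
python3 -m pendant '[[[0,0,0],[0,0,0],0],[[0,0,0],[0,0,0],0.7],[[0,0,0],[0,0,0],1],[[0,0,0],[0,0,0],1],[[0,0,0],[0,0,0],1]]';python3 st.py;python3 -m pendant '[[[0,0,0.02],[0,0,0],1],[[0,0,0.04],[0,0,0],1],[[0,0,0.05],[0,0,0],1],[[-0.02,0,0.05],[0,0,0],1],[[-0.02,-0.03,0.02],[0,0,0],1]]'; python3 -m pendant '[[[0,0,0],[0,0,0],1],[[0,0,0],[0,0,0],1],[[0,0,0],[0,0,0],1]]'
python3 - <<'E'
from bore import *
import st;st.st()
c=cal("wrist");im=bot.read_camera("wrist");cv2.imwrite("pics/w16.png",im[:,:,::-1]);np.savez("w16.npz",im=im,K=c[0],p=c[1],r=c[2])
for n in("side","top"):
    im=bot.read_camera(n);cv2.imwrite(f"pics/{n}16.png",im[:,:,::-1])
E
```

```text
clock: 22.2
tool_pos: [0.5626, 0.2398, 0.0743]
ee_rot: [0.105, 0.701, 0.107, -0.698]
contact_force: [0.1, 0.7, -0.7]
gripper_width: 0.924
t 22.2 p [0.5626 0.2398 0.0743] fixrot deg [-0.19  0.22  0.  ] yaw z -162.74 F [ 0.12  0.73 -0.66] T [-0.06  0.02  0.03] g 0.924
clock: 22.7
tool_pos: [0.5224, 0.2131, 0.2527]
ee_rot: [0.106, 0.699, 0.11, -0.698]
contact_force: [0.3, 0.5, 1.0]
gripper_width: 1.001
clock: 23.0
tool_pos: [0.5222, 0.209, 0.2566]
ee_rot: [0.105, 0.701, 0.107, -0.697]
contact_force: [0.2, 0.5, -0.1]
gripper_width: 1.002
t 23.0 p [0.5222 0.209  0.2566] fixrot deg [-0.19  0.28  0.  ] yaw z -162.71 F [ 0.18  0.49 -0.08] T [-0.09  0.06 -0.01] g 1.002
```

View pics/w16.png

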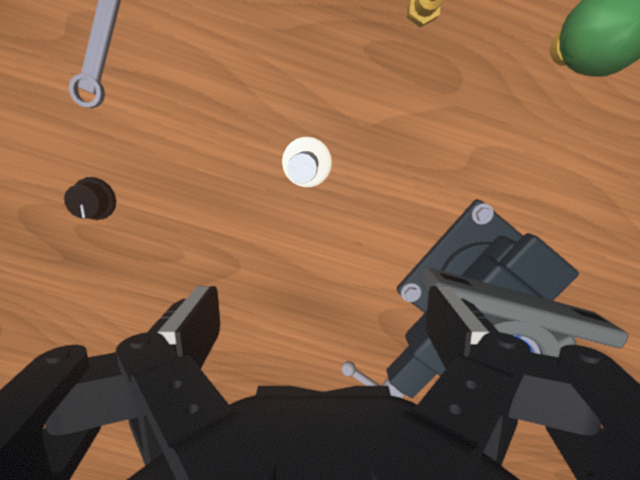

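View pics/side16.png

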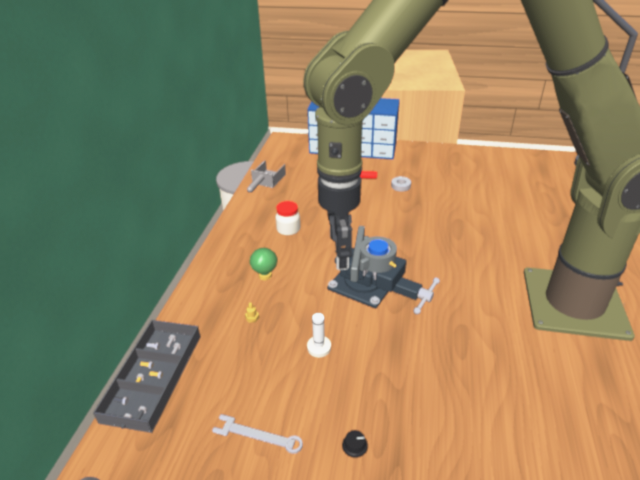

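View pics/top16.png

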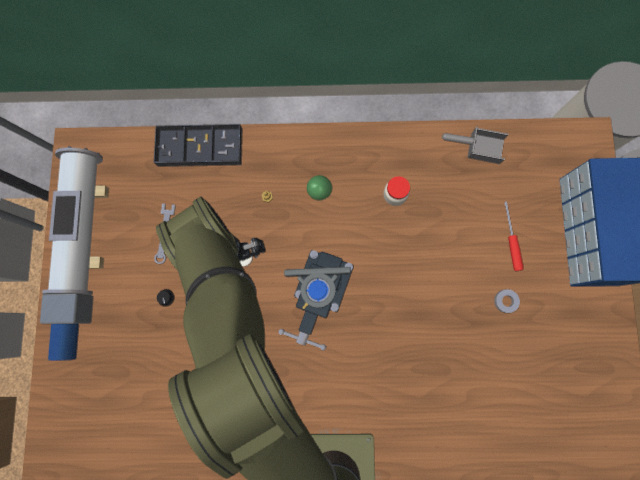

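Run:
```python
from bore import *
d=np.load("w15.npz");im=d["im"];c=(d["K"],d["p"],d["r"])
cv2.imwrite("pics/w15z.png",cv2.resize(im[150:255,345:450],None,fx=5.5,fy=5.5,interpolation=cv2.INTER_CUBIC)[:,:,::-1])
b=blobs(im,(100,120,50),(130,255,255),100)[1][0];e=b[:,0];print(circ(c,e,.1375))
d=np.load("w16.npz");c=(d["K"],d["p"],d["r"]);print("driver",circ(c,edges(d["im"],(307,162),(20,30),-1),.013),ray(c,302,167,.096))
```

```text
(array([0.4629, 0.0351]), np.float64(0.0228), 90)
driver (array([0.5609, 0.2389]), np.float64(0.0252), 57) [0.56188597 0.23857333 0.096     ]
```

View pics/w15z.png

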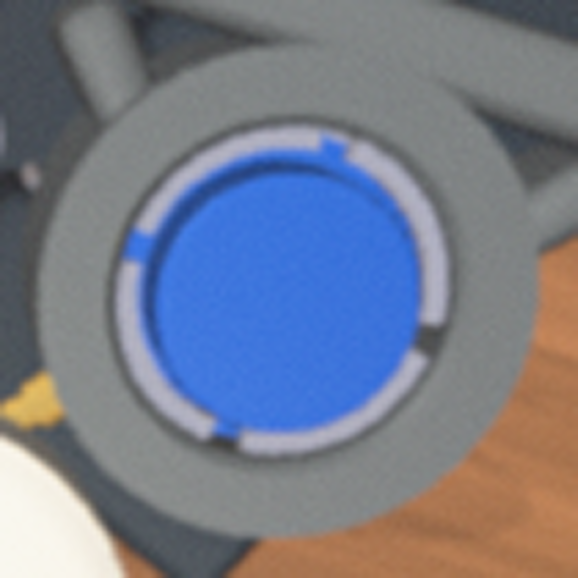

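Run:
```python
from h import *
print(bot.sense()["clock"],bot.finish_job())
```

```text
the job is handed in; nothing more can be done
23.15 None
```

The cap is set, pressed home and bedded in, and the driver is back upright on the bench. I handed the job in at 23.15 s; it reports no verdict.

**Seating the cap:** I gripped the cap by its crown, lowered it to about the ring's rest height and let go, with no push from the gripper. It rested about 0.4 mm from the measured recess axis.

**Pressing with the driver:** Contact came at an underside height of about 0.1194 m. The force rose to about 15 N, dropped away as the rim passed the ring, and the cap came up hard after about 9.5 mm of travel. I then held about 17.5–19.5 N (driver weight included) for just over 2 s.

**Peak force:** When the cap hit the bearing, one reading came to about 29 N at the cap. That is under the 30 N limit, but the margin was within the sensor noise of about 1 N, and a higher value between readings cannot be ruled out.

**Last checks:**
- **Cap:** It sits level in the recess and all four arcs look closed over the rim. The rim shows in only some of the gaps between the arcs.
- **Position:** A rough fit of the seated cap put it about 3.5–4 mm off the measured axis, at the limit. I put this down to the oblique view and to the mask taking in bits of the rim, because the recess leaves only about 1.5 mm of play. I did not measure it again.
- **Driver:** It stands upright at about (0.561, 0.239), roughly 0.23 m from the axis.
- **Rest of the scene:** By eye the bystanders are where they started, though the arm hid part of the top view. The gripper is open and touching nothing.

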